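Tidy the wok station into its drawer and under its ledge

TASK

Tidy up the wok station: pull the worktop drawer open by its bar handle, put the spice tins, the spatula and the ladle that are lying about on the worktop (there may not be all of them) into it, and push it fully shut again. Slide the cast-iron trivet along the worktop in under the ledge, plate first, until it is fully home against the back of the bay with only its handle sticking out. Leave the glass cruet, the white jar and the dipping dish where they stand.

Things in the scene. Friction and masses are not known exactly. Their poses are not given: they have to be found in the camera images.
- unit_front (a point): front upper edge, in the middle, of the white laminate drawer unit standing on the worktop: 290 deep (x) x 300 wide (y) x 110 mm high, aluminium edge strips. This point is 110 mm above the worktop; its axes are the unit's: -x is the front with the drawer, facing the robot (turned a little from start to start), x runs to the back. Fixed.
- drawer (a joint): the unit's drawer: 0 = shut, grows as the drawer slides out along the unit's -x, m, at most 0.205. Starts shut or up to 15 mm ajar; light friction (a few N), stays where it is left.
- drawer_handle (a point): middle of the drawer's horizontal steel bar handle: 11 mm thick, 120 mm long along the unit's y, its middle line 35 mm in front of the drawer front, 72 mm above the worktop, 38 mm below the unit's top. Moves with the drawer. The drawer front is 15 mm thick, its upper edge 96 mm above the worktop.
- drawer_in (a point): middle of the front edge of the drawer's inner floor, 22 mm above the worktop, axes as the unit's. The floor is 245 (x 0 to 245) x 258 mm (y -129 to +129); walls 6 mm thick, 66 mm high above the floor. 76 mm of room above it when shut. With the drawer out by J, the unit's top panel (98 to 110 mm above the worktop) covers the floor where x here exceeds J - 0.006 m.
- tin1: closed square metal spice tin, 48 x 48 x 60 mm tall, 0.12 kg; up to three identical ones, some may be absent. Origin: centre of its underside, z up through its lid. It starts upright on the worktop on the robot's right and may be gripped across any of its faces.
- tin2: closed square metal spice tin, 48 x 48 x 60 mm tall, 0.12 kg; up to three identical ones, some may be absent. Origin: centre of its underside, z up through its lid. It starts upright on the worktop on the robot's right and may be gripped across any of its faces.
- tin3: closed square metal spice tin, 48 x 48 x 60 mm tall, 0.12 kg; up to three identical ones, some may be absent. Origin: centre of its underside, z up through its lid. It starts upright on the worktop on the robot's right and may be gripped across any of its faces.
- spatula: steel wok spatula with wooden handle, 180 mm long along its own x, 0.13 kg; origin on the underside, mid-length. Its dark wooden handle is 100 mm long (own x -90 to +10 mm), 18 mm wide and 18 mm high, underside at z = 0. Blade towards +x (x 22 to 90 mm), 50 mm wide, with 9 mm raised edges. May be absent.
- ladle: steel ladle with wooden handle, 180 mm long along its own x, 0.13 kg; origin on the underside, mid-length. Its dark wooden handle is 100 mm long (own x -90 to +10 mm), 18 mm wide and 18 mm high, underside at z = 0. Round bowl towards +x, centred at x = 63 mm, 54 mm across, 18 mm high. May be absent.
- trivet: black cast-iron trivet, 0.6 kg: square open grid 120 x 120 x 14 mm high, with a straight bar handle towards its own -x: x -60 to -135 mm, 22 mm wide, 18 mm high. Origin: centre of the square grid, on the underside. Lies flat on the worktop on the robot's left, handle towards the robot.
- ledge: fixed white ledge on the robot's left with an open bay under it: 142 deep (x -70 to +72 mm) x 180 mm wide (y), top at 60 mm, bay 45 mm high and 150 mm wide between 15 mm side walls, open at its own -x side (towards the robot), back wall's inner face at x = +60 mm. Origin: on the worktop, on the bay's middle line. With the trivet fully home their origins have the same x.
- cruet: closed empty green glass cruet with cork, 60 mm across, 122 mm tall, standing on top of the drawer unit on the left. Origin: centre of its underside. To be left alone.
- jar: white ceramic jar with steel cap, 64 mm across, 80 mm tall, standing on top of the drawer unit on the right. Origin: centre of its underside. To be left alone.
- dish: glazed blue dipping dish, 80 mm across, 25 mm high, standing on the ledge. Origin: centre of its underside. To be left alone.
There are look-alikes about, which are no part of the job. Of the things that look like the trivet, the larger one is meant. What is shaped like the tin2 but orange is not meant.

How it is judged:
By the outcome, as a careful person would: the job done as asked, in the order asked, and still so for the second after the job is handed in, with the robot touching nothing.
Of tin1, tin2, tin3, spatula, ladle only 3 to 5 are there at a start; the rules pass over those that are not, and their reading is None.
At some moment in a run one of tin1, tin2, tin3, spatula, ladle may be knocked a few centimetres aside while the robot is not near it.
Once in a run the grip may slacken for a moment while it holds something.
It also fails if it takes over 210 s, if anything falls off the work surface, if the arm or the gripper's body presses on something with over 40 N, if the wrist force passes 120 N, or if a joint passes its speed limit or range.

ROBOT

A 6-joint arm with a two-finger parallel gripper is mounted at the origin on the work surface. World frame = base frame: x ahead of the robot, y to its left, z up, the work surface at z = 0. Lengths are in m, angles in rad, forces in N, time in s.
With the tool pointing down it reaches from about 0.4 to 0.825 m from the base axis. Payload 7 kg.
Tool frame: the origin (TCP) lies at the very end of the fingers, on their centre line; the grasp point (between the pads) lies 19 mm behind it; z points along the fingers, y is the line along which they close (so a half turn about z gives the same grasp; the last joint's range is limited). The gripper opens to 88 mm and grips with 3 to 60 N. Pads are 19 mm wide; open, the fingers measure 130 mm over their backs; the gripper's body (78 mm by 193 mm) begins 47 mm behind the grasp point.
Start: joints at [-1.046, 0.359, 0.012, 0, -1.224, -0.288], TCP at [0.158, -0.656, 0.227] pointing down, gripper open.
Joint ranges: [-3.07, 3.07], [-1.43, 2.12], [-1.02, 1.25], [-3.03, 1.67], [-3.05, -0], [-3.03, 3.03]. Speed limits (rad/s): [2.39, 2.39, 3.01, 3.14, 3.14, 3.14].

INTERFACE

Orientations are given as [roll, pitch, yaw] about the fixed x, y, z axes, in that order (R = Rz(yaw) Ry(pitch) Rx(roll)).
In Python, from station import * gives the robot as it stands.
- The arm moves only by the tool servo_tool, never from a script. Its argument "moves" is a list of rows, each an object of numbers: "jaw": the opening, from 0 (shut) to 1 (fully open); "dx", "dy", "dz": the shift along the world's x, y, z in m; "roll": the turn about the world's z in degrees. A call has exactly 10 rows; each row shifts and turns the commanded pose from where the row before left it; what a row does not reach is not made up. A row lasts 1/8 s, in which the tool goes at most 62.5 mm and 10.7 degrees, less where a joint would pass 70% of its speed; a pose out of reach is approached as far as the arm can. A call with a gripper value outside its range is refused whole. The fingers move at their own pace and stop on an object; "newtons" is the grip in N (left out, the last holds). Time passes only in rows, so rows that do not move let the fingers close, or fill a call up. It gives the time, the measured TCP pose, the force, the opening and the grip force at its end, in the units of the state.
- get_state(): the state, without advancing time (a new reading comes with each control period).
- grab_frame(name): name is "scene" or "top"; returns (picture, depth): 420x560x3 uint8, red, green, blue; 420x560 float32, m along the optical axis (not along the pixel's ray), 0 where there is no reading.
- calibration(name): a dict with "intrinsics" (3x3 intrinsics, pixels), "R" (3x3) and "t" (3): a world point X has camera coordinates R X + t. Camera axes: x right, y down, z forward; pixel columns grow to the right and rows downward; lengths in m; the calibration is good to about 2 mm. A picture is of the moment at which its call begins. calibration takes no time and is no camera call.
- job_done(): hands the job in; it is judged then, once.
The state is a dict: "t": time; "q": joint angles; "qd": joint speeds; "joint_efforts": joint torques, N m; "eef_pos": TCP position; "ee_rot": TCP orientation; "force": force on the tool from outside, world axes, zero at the start; "moment": the same for the moment, N m; "width": finger opening in m; "gripper_force": force on a finger pad.
Only numpy, scipy, OpenCV 4.12 (cv2) and the standard library are available. Lean on these libraries where they do the work, as an engineer would, in place of code of your own. Each camera call takes 0.05 s, during which the arm holds its last target. There are 200 camera calls.

## Working session

There is one attempt and no reset: what is moved stays moved. The work goes in short steps, Python scripts to look and compute and a tool call to move; the robot and the scene stay as the last step left them, time stands still between calls to the robot, and variables do not carry over. Pictures are saved under pics/ and viewed, at most 17 in all, crops included, and the job is handed in when it is done.

Besides the shell and the picture viewer there is one more tool, called by a JSON object that holds its "fn" and its "kwargs". servo_tool: Moves the arm, as the interface text tells. Its arguments: {"type":"object","properties":{"moves":{"type":"array","items":{"type":"object","properties":{"jaw":{"type":"number"},"dx":{"type":"number"},"dy":{"type":"number"},"dz":{"type":"number"},"roll":{"type":"number"}}}},"newtons":{"type":"number"}},"required":["moves"]}

```bash
mkdir -p pics; ls; cat > h.py <<'E'
import numpy as np, cv2
from station import *
def snap(n,f):
    im,d=grab_frame(n); cv2.imwrite(f'pics/{f}.png',im[:,:,::-1]); np.save(f'pics/{f}.npy',d); return im,d
def ray(n,u,v,z):
    c=calibration(n);K,R,t=[np.array(c[k]) for k in('intrinsics','R','t')]
    o=-R.T@t; d=R.T@np.linalg.inv(K)@np.array([u,v,1.]); return o+d*(z-o[2])/d[2]
def cloud(n,d):
    c=calibration(n);K,R,t=[np.array(c[k]) for k in('intrinsics','R','t')]
    v,u=np.mgrid[0:d.shape[0],0:d.shape[1]]
    p=np.stack([(u-K[0,2])/K[0,0]*d,(v-K[1,2])/K[1,1]*d,d],-1)
    P=(p-t)@R; P[d==0]=np.nan; return P
def proj(n,X):
    c=calibration(n);K,R,t=[np.array(c[k]) for k in('intrinsics','R','t')]
    p=K@(R@np.array(X)+t); return p[:2]/p[2]
E
python3 - <<'E'
from h import *
for n in('top','scene'):
    im,d=snap(n,n+'0'); c=calibration(n); print(n,-np.array(c['R']).T@c['t'],c['intrinsics'])
print(get_state())
E
```

```text
pics
top [0.32834697 0.05776722 1.63540955] [[502.94811412   0.         281.05751274]
 [  0.         502.94811412 211.69670515]
 [  0.           0.           1.        ]]
scene [ 1.15649311 -0.01061248  1.06574043] [[434.26850205   0.         286.22073619]
 [  0.         434.26850205 213.16293115]
 [  0.           0.           1.        ]]
{'t': 0.1, 'q': array([-1.04587342e+00,  3.59340162e-01,  1.11434584e-02, -3.22614840e-04,
       -1.22408507e+00, -2.88102832e-01]), 'qd': array([-0.00070164, -0.0015966 ,  0.00225546,  0.00079304,  0.00050849,
       -0.00039653]), 'joint_efforts': array([-2.76415783e-03, -5.84161735e+01,  2.93747020e+01,  7.01561362e+00,
        1.00711745e-02, -9.13471786e-05]), 'eef_pos': array([ 0.15824065, -0.6557383 ,  0.22569467]), 'ee_rot': array([ 3.14008225e+00, -1.31314111e-04, -2.90488233e+00]), 'force': array([ 0.7843323 , -0.00800416, -0.3902155 ]), 'moment': array([-0.01661146,  0.01336326, -0.04301832]), 'gripper_force': 0.0, 'width': 0.08731828072195508}
```

View pics/top0.png

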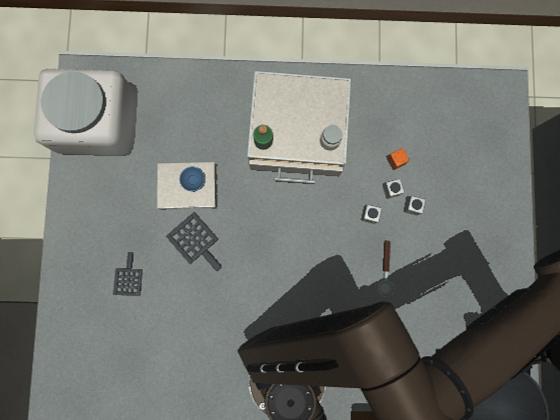

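View pics/scene0.png

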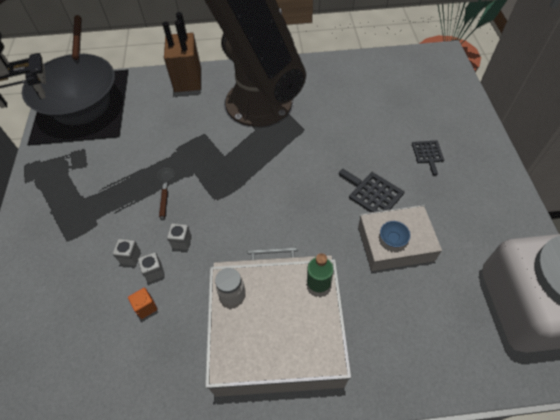

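Top view: unit at (300,115), bar handle at (294,180), cruet (263,135), jar (331,137). Three white tins are at (395,188), (415,205), (372,214). The ladle lies at (387,265), handle away from the robot, and no spatula is visible. Large trivet at (195,240), ledge (187,186).

The look-alikes are the orange cube at (399,158) and the small trivet at (128,280). The tins meant are the three white ones, and the trivet meant is the larger one at (195,240).

```bash
python3 - <<'E'
from h import *
im=cv2.imread('pics/top0.png');d=np.load('pics/top0.npy');P=cloud('top',d)
hsv=cv2.cvtColor(im,cv2.COLOR_BGR2HSV)
def rects(mask,z,name,amin=60):
    cs,_=cv2.findContours(mask.astype(np.uint8),cv2.RETR_EXTERNAL,cv2.CHAIN_APPROX_NONE)
    for c in cs:
        if cv2.contourArea(c)<amin: continue
        w=np.array([ray('top',*q,z)[:2] for q in c[:,0].astype(float)],np.float32)
        (cx,cy),(a,b),th=cv2.minAreaRect(w)
        bx=cv2.boxPoints(((cx,cy),(a,b),th))
        print(name,c[:,0].mean(0).round(),'ctr',round(cx,4),round(cy,4),'sz',round(a,3),round(b,3),'ang',round(th,1),bx.round(3).tolist())
Z=P[:,:,2];H=np.nan_to_num(Z,nan=0)
u=np.arange(560)[None,:]+0*H; v=np.arange(420)[:,None]+0*H
print('table z',np.nanmedian(Z[210:240,260:330]))
rects((H>.05)&(H<.07)&(u>350)&(u<440)&(v<235),.06,'tin')
rects((H>.1)&(H<.12)&(u>240)&(u<360)&(v<180),.11,'unit',1000)
rects((H>.05)&(H<.07)&(u>150)&(u<225)&(v>150)&(v<225),.06,'ledge')
rects((H>.066)&(H<.1)&(u>150)&(u<225)&(v>150)&(v<225),.085,'dish')
rects((H>.06)&(H<.085)&(u>240)&(u<350)&(v>165)&(v<200),.077,'handle',20)
g=hsv[:,:,2]
rects((g<100)&(u>160)&(u<230)&(v>208)&(v<275),.014,'triv',100)
m=(hsv[:,:,1]>110)&((hsv[:,:,0]<20)|(hsv[:,:,0]>170))&(u>370)&(u<400)&(v>230)&(v<300)
rects(m,.018,'ladleh',20)
rects((H>.12)&(H<.3)&(u>240)&(u<360)&(v<180),.2,'ontop',60)
for lo,hi,nm,z in((.215,.25,'cruet',.232),(.18,.2,'jar',.19)):
    k=(H>lo)&(H<hi)&(u>240)&(u<360)&(v<160); print(nm,np.nanmean(P[k],0).round(3),k.sum())
cr=cv2.hconcat([cv2.resize(im[140:310,340:450],None,fx=3.4,fy=3.4),cv2.resize(im[140:310,90:230],None,fx=3.4,fy=3.4)][:2])
cr=cv2.resize(cr,None,fx=.92,fy=.92); print(cr.shape); cv2.imwrite('pics/c0.png',cr)
E
```

```text
table z 0.0008517602766820163
tin [372. 213.] ctr 0.5307 -0.2552 sz 0.05 0.05 ang 77.8 [[0.5009999871253967, -0.27399998903274536], [0.550000011920929, -0.2849999964237213], [0.5600000023841858, -0.23600000143051147], [0.5120000243186951, -0.22599999606609344]]
tin [417. 204.] ctr 0.5631 -0.3959 sz 0.049 0.049 ang 77.2 [[0.5339999794960022, -0.414000004529953], [0.5820000171661377, -0.42500001192092896], [0.5929999947547913, -0.3779999911785126], [0.5440000295639038, -0.367000013589859]]
tin [395. 187.] ctr 0.6159 -0.3268 sz 0.048 0.049 ang 17.7 [[0.5849999785423279, -0.3109999895095825], [0.6000000238418579, -0.3580000102519989], [0.6460000276565552, -0.34299999475479126], [0.6320000290870667, -0.29600000381469727]]
tin [399. 157.] ctr 0.7149 -0.342 sz 0.048 0.05 ang 28.3 [[0.6819999814033508, -0.3310000002384186], [0.7059999704360962, -0.375], [0.7480000257492065, -0.3529999852180481], [0.7239999771118164, -0.3089999854564667]]
unit [300. 118.] ctr 0.8201 -0.0156 sz 0.304 0.281 ang 87.3 [[0.6729999780654907, -0.16099999845027924], [0.953000009059906, -0.17399999499320984], [0.96700
[... 1064 characters left out ...]
481, -0.3149999976158142], [0.4429999887943268, -0.3190000057220459], [0.4440000057220459, -0.30399999022483826], [0.3529999852180481, -0.30000001192092896]]
ontop [331. 137.] ctr 0.7346 -0.1056 sz 0.059 0.077 ang 64.9 [[0.6869999766349792, -0.11599999666213989], [0.7570000290870667, -0.14900000393390656], [0.7820000052452087, -0.0949999988079071], [0.7120000123977661, -0.06199999898672104]]
ontop [263. 137.] ctr 0.7277 0.0963 sz 0.072 0.062 ang 1.9 [[0.6909999847412109, 0.12600000202655792], [0.6930000185966492, 0.06400000303983688], [0.7649999856948853, 0.06700000166893005], [0.7630000114440918, 0.12800000607967377]]
cruet [0.741 0.096 0.231] 63
jar [ 0.742 -0.022  0.19 ] 504
(532, 782, 3)
```

View pics/c0.png

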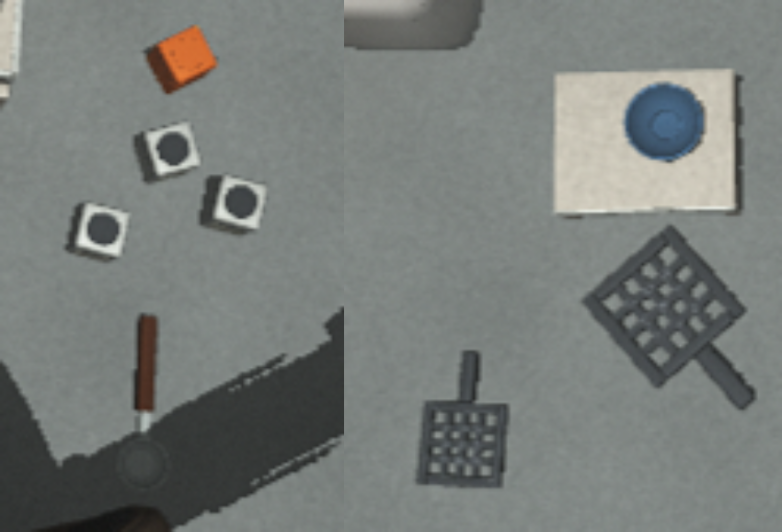

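The crop confirms it: three white tins with dark caps and the orange cube apart from them. The ladle has a round bowl. The larger trivet, beside the ledge with its handle to lower right, is the one meant. Next, the bar and the front edge precisely.

```bash
python3 - <<'E'
from h import *
for n in('top','scene'):
    d=np.load(f'pics/{n}0.npy');P=cloud(n,d);im=cv2.imread(f'pics/{n}0.png')
    x,y,z=P[...,0],P[...,1],P[...,2]
    k=(z>.055)&(z<.085)&(x>.55)&(x<.66)&(abs(y)<.12)
    print(n,'bar pts',k.sum(),np.nanmedian(P[k],0).round(4) if k.any() else '')
    for xx in np.arange(.58,.70,.01):
        q=k&(abs(x-xx)<.005)
        if q.any(): print('  ',xx.round(3),q.sum(),np.nanmedian(y[q]).round(3),y[q].min().round(3),y[q].max().round(3),np.nanmedian(z[q]).round(3))
    for yy in(-.05,0,.05):
        q=(abs(y-yy)<.006)&(z>.104)&(z<.116); print('  top edge y',yy,np.nanmin(x[q]).round(4),np.nanmax(x[q]).round(4))
        q=(abs(y-yy)<.006)&(z>.088)&(z<.1)&(x>.6)&(x<.7); print('  front top',q.sum(),(x[q].min().round(4),x[q].max().round(4)) if q.any() else '')
im=cv2.imread('pics/top0.png')[145:195,235:365]; a=cv2.resize(im,None,fx=6,fy=6,interpolation=0)
im=cv2.imread('pics/scene0.png')[235:285,205:335]; b=cv2.resize(im,None,fx=6,fy=6,interpolation=0)
cv2.imwrite('pics/c1.png',cv2.vconcat([a,b])[:600,:800])
E
```

```text
top bar pts 212 [ 0.6301 -0.0198  0.0769]
   0.62 47 -0.033 -0.07 0.046 0.077
   0.63 96 0.002 -0.071 0.056 0.078
   0.64 17 0.041 -0.061 0.047 0.075
   0.65 15 0.041 -0.06 0.047 0.076
   0.66 37 -0.093 -0.12 0.044 0.072
  top edge y -0.05 0.6598 0.9579
  front top 18 (np.float64(0.6604), np.float64(0.6806))
  top edge y 0 0.6818 0.961
  front top 15 (np.float64(0.6634), np.float64(0.6835))
  top edge y 0.05 0.676 0.9615
  front top 22 (np.float64(0.6648), np.float64(0.6865))
scene bar pts 244 [ 0.6315 -0.0076  0.0751]
   0.62 17 -0.051 -0.069 -0.002 0.074
   0.63 180 -0.009 -0.07 0.057 0.075
   0.64 31 0.031 -0.06 0.057 0.074
   0.65 16 0.042 -0.06 0.047 0.074
  top edge y -0.05 0.0468 0.9584
  front top 25 (np.float64(0.6616), np.float64(0.6747))
  top edge y 0 0.0648 0.9608
  front top 20 (np.float64(0.6644), np.float64(0.6762))
  top edge y 0.05 0.685 0.963
  front top 18 (np.float64(0.6679), np.float64(0.6777))
```

View pics/c1.png

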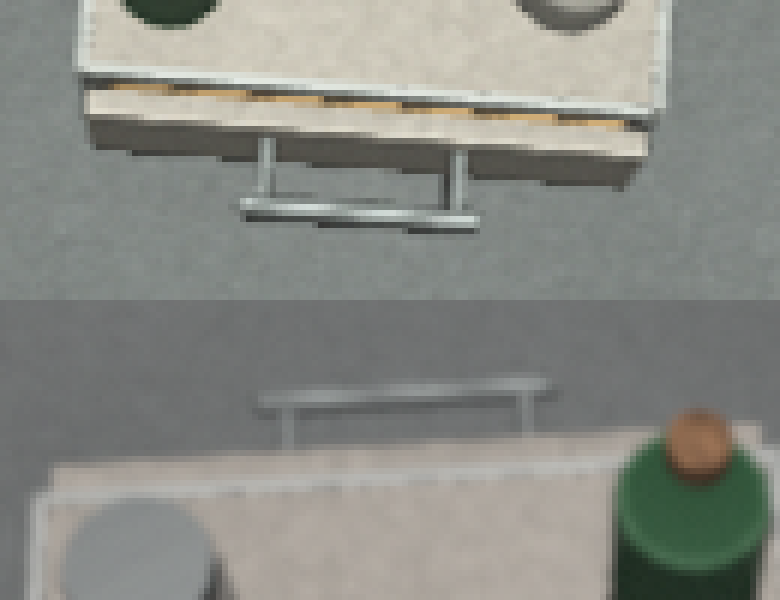

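The bar's middle is at about (0.629, -0.007, 0.072) and the front face at x≈0.664, 35 mm behind it, which matches. Unit yaw is about -2.7°. The drawer stands ~9 mm ajar. Moving to the bar with the jaws closing along x.

{"fn": "servo_tool", "kwargs": {"moves": [{"dx": 0.03,"dy": 0.04,"dz": 0.02,"roll": 7.4,"jaw": 0.25},{"dx": 0.03,"dy": 0.04,"dz": 0.02,"roll": 7.4,"jaw": 0.25},{"dx": 0.03,"dy": 0.04,"dz": 0.02,"roll": 7.4,"jaw": 0.25},{"dx": 0.03,"dy": 0.04,"roll": 7.4,"jaw": 0.25},{"dx": 0.03,"dy": 0.04,"roll": 7.4,"jaw": 0.25},{"dx": 0.03,"dy": 0.04,"roll": 7.4,"jaw": 0.25},{"dx": 0.03,"dy": 0.04,"roll": 7.4,"jaw": 0.25},{"dx": 0.03,"dy": 0.04,"roll": 7.4,"jaw": 0.25},{"dx": 0.03,"dy": 0.04,"roll": 7.4,"jaw": 0.25},{"dx": 0.03,"dy": 0.04,"roll": 7.1,"jaw": 0.25}]}}

```text
$.moves[3]: bad value
```

{"fn": "servo_tool", "kwargs": {"moves": [{"dx": 0.03,"dy": 0.045,"jaw": 0.25},{"dx": 0.03,"dy": 0.045,"jaw": 0.25},{"dx": 0.03,"dy": 0.045,"jaw": 0.25},{"dx": 0.03,"dy": 0.045,"jaw": 0.25},{"dx": 0.03,"dy": 0.045,"jaw": 0.25},{"dx": 0.021,"dy": 0.025,"jaw": 0.25},{"jaw": 0.25},{"jaw": 0.25},{"jaw": 0.25},{"jaw": 0.25}]}}

```text
$.moves[0]: bad value
```

{"fn": "servo_tool", "kwargs": {"moves": [{"dx": 0.03,"dy": 0.04,"dz": 0.02,"roll": 7.4,"jaw": 0.25},{"dx": 0.03,"dy": 0.04,"dz": 0.02,"roll": 7.4,"jaw": 0.25},{"dx": 0.03,"dy": 0.04,"dz": 0.02,"roll": 7.4,"jaw": 0.25},{"dx": 0.03,"dy": 0.04,"dz": 0,"roll": 7.4,"jaw": 0.25},{"dx": 0.03,"dy": 0.04,"dz": 0,"roll": 7.4,"jaw": 0.25},{"dx": 0.03,"dy": 0.04,"dz": 0,"roll": 7.4,"jaw": 0.25},{"dx": 0.03,"dy": 0.04,"dz": 0,"roll": 7.4,"jaw": 0.25},{"dx": 0.03,"dy": 0.04,"dz": 0,"roll": 7.4,"jaw": 0.25},{"dx": 0.03,"dy": 0.04,"dz": 0,"roll": 7.4,"jaw": 0.25},{"dx": 0.03,"dy": 0.04,"dz": 0,"roll": 7.1,"jaw": 0.25}]}}

```text
t: 1.35
eef_pos: [0.4589, -0.2546, 0.2864]
ee_rot: [3.141, 0.0, -1.614]
force: [1.2, -0.4, -0.1]
width: 0.0217
gripper_force: 0.0
```

{"fn": "servo_tool", "kwargs": {"moves": [{"dx": 0.03,"dy": 0.045,"dz": 0,"roll": 0,"jaw": 0.25},{"dx": 0.03,"dy": 0.045,"dz": 0,"roll": 0,"jaw": 0.25},{"dx": 0.03,"dy": 0.045,"dz": 0,"roll": 0,"jaw": 0.25},{"dx": 0.03,"dy": 0.045,"dz": 0,"roll": 0,"jaw": 0.25},{"dx": 0.03,"dy": 0.045,"dz": 0,"roll": 0,"jaw": 0.25},{"dx": 0.021,"dy": 0.025,"dz": 0,"roll": 0,"jaw": 0.25},{"dx": 0,"dy": 0,"dz": 0,"roll": 0,"jaw": 0.25},{"dx": 0,"dy": 0,"dz": 0,"roll": 0,"jaw": 0.25},{"dx": 0,"dy": 0,"dz": 0,"roll": 0,"jaw": 0.25},{"dx": 0,"dy": 0,"dz": 0,"roll": 0,"jaw": 0.25}]}}

```text
t: 2.6
eef_pos: [0.629, -0.0069, 0.287]
ee_rot: [-3.141, 0.0, -1.619]
force: [-0.2, 0.7, -0.1]
width: 0.0221
gripper_force: 0.0
```

{"fn": "servo_tool", "kwargs": {"moves": [{"dx": 0,"dy": 0,"dz": -0.05,"roll": 0,"jaw": 0.21},{"dx": 0,"dy": 0,"dz": -0.05,"roll": 0,"jaw": 0.21},{"dx": 0,"dy": 0,"dz": -0.05,"roll": 0,"jaw": 0.21},{"dx": 0,"dy": 0,"dz": -0.03,"roll": 0,"jaw": 0.21},{"dx": 0,"dy": 0,"dz": -0.01,"roll": 0,"jaw": 0.21},{"dx": 0,"dy": 0,"dz": -0.01,"roll": 0,"jaw": 0.21},{"dx": 0,"dy": 0,"dz": -0.01,"roll": 0,"jaw": 0.21},{"dx": 0,"dy": 0,"dz": -0.01,"roll": 0,"jaw": 0.21},{"dx": 0,"dy": 0,"dz": -0.01,"roll": 0,"jaw": 0.21},{"dx": 0,"dy": 0,"dz": 0,"roll": 0,"jaw": 0.21}]}}

```text
t: 3.85
eef_pos: [0.6288, -0.0062, 0.0557]
ee_rot: [3.14, -0.0, -1.619]
force: [0.0, -0.1, -0.2]
width: 0.0185
gripper_force: 0.0
```

{"fn": "servo_tool", "kwargs": {"newtons": 30, "moves": [{"dx": 0,"dy": 0,"dz": 0,"roll": 0,"jaw": 0},{"dx": 0,"dy": 0,"dz": 0,"roll": 0,"jaw": 0},{"dx": 0,"dy": 0,"dz": 0,"roll": 0,"jaw": 0},{"dx": 0,"dy": 0,"dz": 0,"roll": 0,"jaw": 0},{"dx": -0.005,"dy": 0,"dz": 0,"roll": 0,"jaw": 0},{"dx": -0.01,"dy": 0.0005,"dz": 0,"roll": 0,"jaw": 0},{"dx": -0.01,"dy": 0.0005,"dz": 0,"roll": 0,"jaw": 0},{"dx": -0.01,"dy": 0.0005,"dz": 0,"roll": 0,"jaw": 0},{"dx": -0.01,"dy": 0.0005,"dz": 0,"roll": 0,"jaw": 0},{"dx": 0,"dy": 0,"dz": 0,"roll": 0,"jaw": 0}]}}

```text
t: 5.1
eef_pos: [0.5831, -0.004, 0.0567]
ee_rot: [3.141, 0.0, -1.618]
force: [0.3, 1.9, -0.3]
width: 0.0099
gripper_force: 30.0
```

{"fn": "servo_tool", "kwargs": {"moves": [{"dx": -0.016,"dy": 0.0007,"dz": 0,"roll": 0,"jaw": 0},{"dx": -0.016,"dy": 0.0007,"dz": 0,"roll": 0,"jaw": 0},{"dx": -0.016,"dy": 0.0007,"dz": 0,"roll": 0,"jaw": 0},{"dx": -0.016,"dy": 0.0007,"dz": 0,"roll": 0,"jaw": 0},{"dx": -0.016,"dy": 0.0007,"dz": 0,"roll": 0,"jaw": 0},{"dx": -0.016,"dy": 0.0007,"dz": 0,"roll": 0,"jaw": 0},{"dx": -0.016,"dy": 0.0007,"dz": 0,"roll": 0,"jaw": 0},{"dx": -0.016,"dy": 0.0007,"dz": 0,"roll": 0,"jaw": 0},{"dx": -0.014,"dy": 0.0007,"dz": 0,"roll": 0,"jaw": 0},{"dx": 0,"dy": 0,"dz": 0,"roll": 0,"jaw": 0}]}}

```text
t: 6.35
eef_pos: [0.4408, 0.0026, 0.0567]
ee_rot: [-3.141, 0.001, -1.618]
force: [-0.1, 7.9, -3.2]
width: 0.01
gripper_force: 30.0
```

{"fn": "servo_tool", "kwargs": {"moves": [{"dx": 0,"dy": 0,"dz": 0,"roll": 0,"jaw": 0.22},{"dx": 0,"dy": 0,"dz": 0,"roll": 0,"jaw": 0.22},{"dx": 0,"dy": 0,"dz": 0,"roll": 0,"jaw": 0.22},{"dx": 0,"dy": 0,"dz": 0.02,"roll": 0,"jaw": 0.22},{"dx": 0,"dy": 0,"dz": 0.05,"roll": 0,"jaw": 0.22},{"dx": 0,"dy": 0,"dz": 0.05,"roll": 0,"jaw": 0.22},{"dx": 0,"dy": 0,"dz": 0.05,"roll": 0,"jaw": 0.22},{"dx": 0,"dy": -0.05,"dz": 0.03,"roll": 0,"jaw": 0.8},{"dx": 0,"dy": -0.05,"dz": 0,"roll": 0,"jaw": 0.8},{"dx": 0,"dy": -0.05,"dz": 0,"roll": 0,"jaw": 0.8}]}}

```text
t: 7.6
eef_pos: [0.442, -0.1493, 0.2571]
ee_rot: [-3.141, 0.0, -1.618]
force: [0.6, 0.1, 0.2]
width: 0.0435
gripper_force: 0.0
```

```bash
python3 - <<'E'
from h import *
snap('top','top1');print(get_state()['q'])
E
```

```text
[ 0.0897326  -0.01110769 -0.37728796  0.00142345 -1.20563278 -0.13929762]
```

View pics/top1.png

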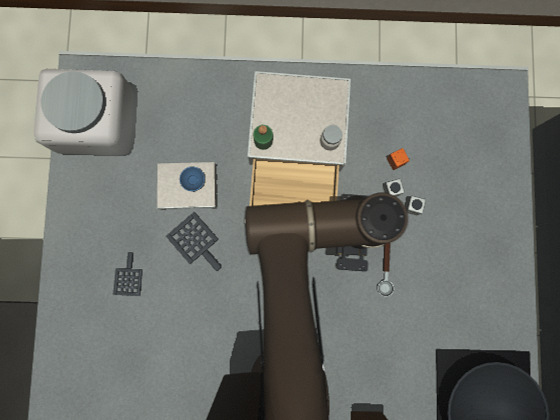

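Drawer is open (box interior visible at (295,182)), the ladle is fully visible with a round bowl at (385,287), and the tins are unmoved. Tin A at (0.531,-0.255) comes first.

{"fn": "servo_tool", "kwargs": {"moves": [{"dx": 0.012,"dy": -0.014,"dz": -0.01,"roll": 10,"jaw": 0.85},{"dx": 0.012,"dy": -0.014,"dz": -0.01,"roll": 10,"jaw": 0.85},{"dx": 0.012,"dy": -0.014,"dz": -0.01,"roll": 10,"jaw": 0.85},{"dx": 0.012,"dy": -0.014,"dz": -0.01,"roll": 10,"jaw": 0.85},{"dx": 0.012,"dy": -0.014,"dz": -0.01,"roll": 10,"jaw": 0.85},{"dx": 0.012,"dy": -0.014,"dz": -0.01,"roll": 10,"jaw": 0.85},{"dx": 0.012,"dy": -0.014,"dz": -0.01,"roll": 10,"jaw": 0.85},{"dx": 0.005,"dy": -0.008,"dz": -0.01,"roll": 10,"jaw": 0.85},{"dx": 0,"dy": 0,"dz": -0.03,"roll": 0.5,"jaw": 0.85},{"dx": 0,"dy": 0,"dz": 0,"roll": 0,"jaw": 0.85}]}}

```text
t: 8.9
eef_pos: [0.5293, -0.2537, 0.1442]
ee_rot: [3.141, 0.005, -0.215]
force: [0.5, -0.2, 0.5]
width: 0.0745
gripper_force: 0.0
```

```bash
cat >> h.py <<'E'
def tins(f):
    im,d=snap('top',f);P=cloud('top',d);H=np.nan_to_num(P[...,2]);x,y=P[...,0],P[...,1]
    m=((H>.05)&(H<.07)&(y<-.19)&(y>-.5)&(x>.3)&(x<.8)).astype(np.uint8)
    cs,_=cv2.findContours(m,cv2.RETR_EXTERNAL,cv2.CHAIN_APPROX_NONE)
    for c in cs:
        if cv2.contourArea(c)<60: continue
        w=np.array([ray('top',*q,.06)[:2] for q in c[:,0].astype(float)],np.float32)
        r=cv2.minAreaRect(w); print('tin',c[:,0].mean(0).round(),np.round(r[0],4),np.round(r[1],3),round(r[2],1))
    hsv=cv2.cvtColor(im,cv2.COLOR_RGB2HSV)
    m=((hsv[...,1]>110)&((hsv[...,0]<12)|(hsv[...,0]>170))&(hsv[...,2]<140)&(y<-.15)&(y>-.5)&(x>.2)&(x<.7)&(H<.03)).astype(np.uint8)
    cs,_=cv2.findContours(m,cv2.RETR_EXTERNAL,cv2.CHAIN_APPROX_NONE)
    for c in cs:
        if cv2.contourArea(c)<40: continue
        w=np.array([ray('top',*q,.018)[:2] for q in c[:,0].astype(float)],np.float32)
        r=cv2.minAreaRect(w); print('ladleh',np.round(r[0],4),np.round(r[1],3),round(r[2],1))
E
python3 - <<'E'
from h import *
tins('top2')
im,d=snap('scene','scene2');P=cloud('scene',d)
E
```

```text
tin [372. 218.] [ 0.516  -0.2527] [0.048 0.019] 77.5
tin [400. 157.] [ 0.7148 -0.3422] [0.049 0.05 ] 26.5
ladleh [ 0.3996 -0.3094] [0.015 0.093] 87.5
```

View pics/scene2.png

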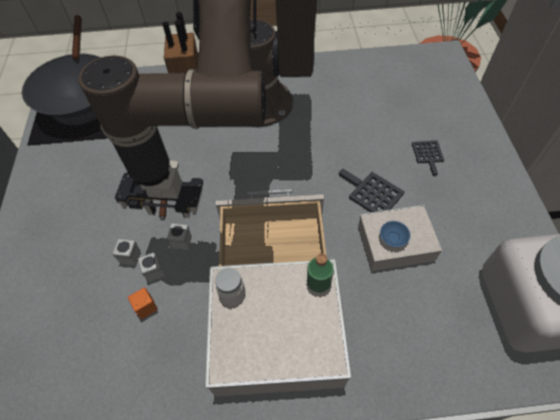

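Scene: drawer well open with the box at (272,235). The gripper is at (160,190), in line with tin A at (179,236), and the wrist is far above the objects. Descending.

{"fn": "servo_tool", "kwargs": {"newtons": 25, "moves": [{"dx": 0.001,"dy": -0.001,"dz": -0.04,"roll": 0,"jaw": 0.85},{"dx": 0,"dy": 0,"dz": -0.03,"roll": 0,"jaw": 0.85},{"dx": 0,"dy": 0,"dz": -0.03,"roll": 0,"jaw": 0.85},{"dx": 0,"dy": 0,"dz": -0.017,"roll": 0,"jaw": 0.85},{"dx": 0,"dy": 0,"dz": 0,"roll": 0,"jaw": 0.85},{"dx": 0,"dy": 0,"dz": 0,"roll": 0,"jaw": 0.3},{"dx": 0,"dy": 0,"dz": 0,"roll": 0,"jaw": 0.3},{"dx": 0,"dy": 0,"dz": 0,"roll": 0,"jaw": 0.3},{"dx": 0,"dy": 0,"dz": 0,"roll": 0,"jaw": 0.3},{"dx": 0,"dy": 0,"dz": 0,"roll": 0,"jaw": 0.3}]}}

```text
t: 10.25
eef_pos: [0.5328, -0.255, 0.0303]
ee_rot: [3.141, -0.001, -0.213]
force: [-1.5, 0.9, 6.7]
width: 0.0477
gripper_force: 25.0
```

{"fn": "servo_tool", "kwargs": {"moves": [{"dx": 0,"dy": 0,"dz": 0.03,"roll": 0,"jaw": 0.3},{"dx": 0,"dy": 0,"dz": 0.04,"roll": 0,"jaw": 0.3},{"dx": 0,"dy": 0,"dz": 0.04,"roll": 0,"jaw": 0.3},{"dx": 0,"dy": 0,"dz": 0.03,"roll": 0,"jaw": 0.3},{"dx": 0.02,"dy": 0.05,"dz": 0,"roll": 3,"jaw": 0.3},{"dx": 0.02,"dy": 0.05,"dz": 0,"roll": 3,"jaw": 0.3},{"dx": 0.02,"dy": 0.05,"dz": 0,"roll": 3,"jaw": 0.3},{"dx": 0.02,"dy": 0.05,"dz": 0,"roll": 0.5,"jaw": 0.3},{"dx": 0.02,"dy": 0.05,"dz": 0,"roll": 0,"jaw": 0.3},{"dx": 0.013,"dy": 0.05,"dz": 0,"roll": 0,"jaw": 0.3}]}}

```text
t: 11.5
eef_pos: [0.6456, 0.0469, 0.1691]
ee_rot: [3.141, 0.001, -0.048]
force: [1.2, -0.6, -1.0]
width: 0.0483
gripper_force: 25.0
```

{"fn": "servo_tool", "kwargs": {"moves": [{"dx": -0.002,"dy": 0.006,"dz": -0.03,"roll": 0,"jaw": 0.3},{"dx": 0,"dy": 0,"dz": -0.03,"roll": 0,"jaw": 0.3},{"dx": 0,"dy": 0,"dz": -0.03,"roll": 0,"jaw": 0.3},{"dx": 0,"dy": 0,"dz": -0.015,"roll": 0,"jaw": 0.3},{"dx": 0,"dy": 0,"dz": -0.008,"roll": 0,"jaw": 0.3},{"dx": 0,"dy": 0,"dz": 0,"roll": 0,"jaw": 0.3},{"dx": 0,"dy": 0,"dz": 0,"roll": 0,"jaw": 0.7},{"dx": 0,"dy": 0,"dz": 0,"roll": 0,"jaw": 0.7},{"dx": 0,"dy": 0,"dz": 0,"roll": 0,"jaw": 0.7},{"dx": 0,"dy": 0,"dz": 0,"roll": 0,"jaw": 0.7}]}}

```text
t: 12.75
eef_pos: [0.6435, 0.0512, 0.0569]
ee_rot: [-3.141, -0.001, -0.048]
force: [0.2, -0.2, 0.0]
width: 0.0612
gripper_force: 0.0
```

{"fn": "servo_tool", "kwargs": {"moves": [{"dx": 0,"dy": 0,"dz": 0.03,"roll": 0,"jaw": 0.7},{"dx": 0,"dy": 0,"dz": 0.04,"roll": 0,"jaw": 0.7},{"dx": 0,"dy": 0,"dz": 0.04,"roll": 0,"jaw": 0.7},{"dx": -0.015,"dy": -0.05,"dz": 0,"roll": 0,"jaw": 0.85},{"dx": -0.02,"dy": -0.05,"dz": 0,"roll": 0,"jaw": 0.85},{"dx": -0.02,"dy": -0.05,"dz": 0,"roll": 0,"jaw": 0.85},{"dx": -0.02,"dy": -0.04,"dz": 0,"roll": 0,"jaw": 0.85},{"dx": 0,"dy": 0,"dz": 0,"roll": 0,"jaw": 0.85},{"dx": 0,"dy": 0,"dz": 0,"roll": 0,"jaw": 0.85},{"dx": 0,"dy": 0,"dz": 0,"roll": 0,"jaw": 0.85}]}}

```text
t: 14.0
eef_pos: [0.5688, -0.1381, 0.1665]
ee_rot: [-3.142, -0.0, -0.047]
force: [-0.0, 0.1, -0.2]
width: 0.0743
gripper_force: 0.0
```

```bash
python3 - <<'E'
from h import *
tins('top3')
im,d=snap('scene','scene3');P=cloud('scene',d);x,y,z=P[...,0],P[...,1],P[...,2]
k=(x>.5)&(x<.69)&(abs(y)<.12)&(z>.07)&(z<.09);print(np.nanmedian(P[k],0),k.sum())
E
```

```text
tin [416. 204.] [ 0.5629 -0.3953] [0.05 0.05] 77.2
tin [395. 187.] [ 0.6158 -0.3262] [0.048 0.051] 17.0
tin [399. 157.] [ 0.7146 -0.3415] [0.048 0.051] 28.3
ladleh [ 0.3983 -0.3104] [0.014 0.091] 88.0
[0.6384453  0.05454694 0.08083255] 439
```

View pics/top3.png

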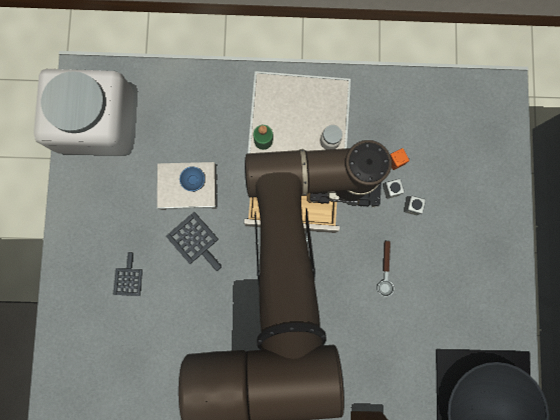

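The first tin sits in the drawer at (0.64,0.054). The other tins and the ladle are unmoved. Next is the tin at (0.616,-0.326), pixel (395,188).

{"fn": "servo_tool", "kwargs": {"moves": [{"dx": 0.012,"dy": -0.05,"dz": 0,"roll": 6.6,"jaw": 0.8},{"dx": 0.012,"dy": -0.05,"dz": 0,"roll": 6.6,"jaw": 0.8},{"dx": 0.012,"dy": -0.05,"dz": 0,"roll": 6.5,"jaw": 0.8},{"dx": 0.011,"dy": -0.038,"dz": 0,"roll": 0,"jaw": 0.8},{"dx": 0,"dy": 0,"dz": -0.04,"roll": 0,"jaw": 0.8},{"dx": 0,"dy": 0,"dz": -0.04,"roll": 0,"jaw": 0.8},{"dx": 0,"dy": 0,"dz": -0.04,"roll": 0,"jaw": 0.8},{"dx": 0,"dy": 0,"dz": -0.017,"roll": 0,"jaw": 0.8},{"dx": 0,"dy": 0,"dz": 0,"roll": 0,"jaw": 0.8},{"dx": 0,"dy": 0,"dz": 0,"roll": 0,"jaw": 0.3}]}}

```text
t: 15.35
eef_pos: [0.6167, -0.327, 0.0313]
ee_rot: [3.14, -0.002, 0.297]
force: [0.3, -0.5, 0.3]
width: 0.0648
gripper_force: 0.0
```

{"fn": "servo_tool", "kwargs": {"moves": [{"dx": 0,"dy": 0,"dz": 0,"roll": 0,"jaw": 0.3},{"dx": 0,"dy": 0,"dz": 0,"roll": 0,"jaw": 0.3},{"dx": 0,"dy": 0,"dz": 0,"roll": 0,"jaw": 0.3},{"dx": 0,"dy": 0,"dz": 0,"roll": 0,"jaw": 0.3},{"dx": 0,"dy": 0,"dz": 0.03,"roll": 0,"jaw": 0.3},{"dx": 0,"dy": 0,"dz": 0.04,"roll": 0,"jaw": 0.3},{"dx": 0,"dy": 0,"dz": 0.04,"roll": 0,"jaw": 0.3},{"dx": 0,"dy": 0,"dz": 0.03,"roll": 0,"jaw": 0.3},{"dx": -0.005,"dy": 0.05,"dz": 0,"roll": -6.6,"jaw": 0.3},{"dx": -0.005,"dy": 0.05,"dz": 0,"roll": -6.6,"jaw": 0.3}]}}

```text
t: 16.6
eef_pos: [0.6048, -0.2261, 0.1697]
ee_rot: [-3.141, -0.0, 0.06]
force: [0.3, 1.0, -1.8]
width: 0.0479
gripper_force: 25.0
```

{"fn": "servo_tool", "kwargs": {"moves": [{"dx": -0.004,"dy": 0.05,"dz": 0,"roll": -6.2,"jaw": 0.3},{"dx": -0.004,"dy": 0.05,"dz": 0,"roll": 0,"jaw": 0.3},{"dx": -0.004,"dy": 0.05,"dz": 0,"roll": 0,"jaw": 0.3},{"dx": -0.004,"dy": 0.05,"dz": 0,"roll": 0,"jaw": 0.3},{"dx": -0.003,"dy": 0.05,"dz": 0,"roll": 0,"jaw": 0.3},{"dx": 0,"dy": 0.031,"dz": 0,"roll": 0,"jaw": 0.3},{"dx": 0,"dy": 0,"dz": 0,"roll": 0,"jaw": 0.3},{"dx": 0,"dy": 0,"dz": -0.03,"roll": 0,"jaw": 0.3},{"dx": 0,"dy": 0,"dz": -0.03,"roll": 0,"jaw": 0.3},{"dx": 0,"dy": 0,"dz": 0,"roll": 0,"jaw": 0.3}]}}

```text
t: 17.85
eef_pos: [0.5844, 0.0528, 0.1074]
ee_rot: [3.14, 0.005, -0.044]
force: [-0.6, 1.0, 0.0]
width: 0.0477
gripper_force: 25.0
```

{"fn": "servo_tool", "kwargs": {"moves": [{"dx": 0.001,"dy": 0.001,"dz": -0.03,"roll": 0,"jaw": 0.3},{"dx": 0,"dy": 0,"dz": -0.015,"roll": 0,"jaw": 0.3},{"dx": 0,"dy": 0,"dz": -0.008,"roll": 0,"jaw": 0.3},{"dx": 0,"dy": 0,"dz": 0,"roll": 0,"jaw": 0.3},{"dx": 0,"dy": 0,"dz": 0,"roll": 0,"jaw": 0.7},{"dx": 0,"dy": 0,"dz": 0,"roll": 0,"jaw": 0.7},{"dx": 0,"dy": 0,"dz": 0,"roll": 0,"jaw": 0.7},{"dx": 0,"dy": 0,"dz": 0.03,"roll": 0,"jaw": 0.7},{"dx": 0,"dy": 0,"dz": 0.04,"roll": 0,"jaw": 0.7},{"dx": 0,"dy": 0,"dz": 0.04,"roll": 0,"jaw": 0.7}]}}

```text
t: 19.1
eef_pos: [0.5872, 0.0551, 0.1679]
ee_rot: [3.141, 0.0, -0.042]
force: [0.9, -0.4, 0.3]
width: 0.0617
gripper_force: 0.0
```

{"fn": "servo_tool", "kwargs": {"moves": [{"dx": -0.003,"dy": -0.05,"dz": 0,"roll": 0,"jaw": 0.85},{"dx": -0.003,"dy": -0.05,"dz": 0,"roll": 0,"jaw": 0.85},{"dx": -0.003,"dy": -0.05,"dz": 0,"roll": 0,"jaw": 0.85},{"dx": -0.003,"dy": -0.05,"dz": 0,"roll": 0,"jaw": 0.85},{"dx": -0.003,"dy": -0.05,"dz": 0,"roll": -5,"jaw": 0.85},{"dx": -0.003,"dy": -0.05,"dz": 0,"roll": -5.3,"jaw": 0.85},{"dx": 0,"dy": 0,"dz": 0,"roll": 0,"jaw": 0.85},{"dx": 0,"dy": 0,"dz": 0,"roll": 0,"jaw": 0.85},{"dx": 0,"dy": 0,"dz": 0,"roll": 0,"jaw": 0.85},{"dx": 0,"dy": 0,"dz": 0,"roll": 0,"jaw": 0.85}]}}

```text
t: 20.35
eef_pos: [0.5696, -0.2439, 0.1668]
ee_rot: [-3.142, -0.0, -0.221]
force: [-0.0, -0.7, 0.5]
width: 0.0748
gripper_force: 0.0
```

```bash
cat >> h.py <<'E'
def drawer(f):
    im,d=snap('scene',f);P=cloud('scene',d);x,y,z=P[...,0],P[...,1],P[...,2]
    m=((x>.45)&(x<.69)&(abs(y)<.13)&(z>.074)&(z<.09)&~((abs(y)>.11)&(z>.085))).astype(np.uint8)
    cs,_=cv2.findContours(m,cv2.RETR_EXTERNAL,cv2.CHAIN_APPROX_NONE)
    for c in cs:
        if cv2.contourArea(c)<60: continue
        w=np.array([ray('scene',*q,.082)[:2] for q in c[:,0].astype(float)],np.float32)
        r=cv2.minAreaRect(w); print('in drawer',np.round(r[0],4),np.round(r[1],3),round(r[2],1))
E
python3 - <<'E'
from h import *
tins('top4'); drawer('scene4')
E
```

```text
tin [420. 205.] [ 0.5596 -0.4084] [0.024 0.049] 74.6
ladleh [ 0.3983 -0.3096] [0.015 0.091] 87.5
in drawer [0.6467 0.0502] [0.046 0.051] 83.9
in drawer [0.5924 0.0535] [0.048 0.05 ] 89.2
in drawer [ 0.4944 -0.0014] [0.036 0.257] 1.9
```

{"fn": "servo_tool", "kwargs": {"moves": [{"dx": -0.003,"dy": -0.05,"dz": 0,"roll": 0,"jaw": 0.85},{"dx": -0.003,"dy": -0.05,"dz": 0,"roll": 0,"jaw": 0.85},{"dx": 0,"dy": -0.051,"dz": 0,"roll": 0,"jaw": 0.85},{"dx": 0,"dy": 0,"dz": 0,"roll": 0,"jaw": 0.85},{"dx": 0,"dy": 0,"dz": -0.04,"roll": 0,"jaw": 0.85},{"dx": 0,"dy": 0,"dz": -0.04,"roll": 0,"jaw": 0.85},{"dx": 0,"dy": 0,"dz": -0.04,"roll": 0,"jaw": 0.85},{"dx": 0,"dy": 0,"dz": -0.018,"roll": 0,"jaw": 0.85},{"dx": 0,"dy": 0,"dz": 0,"roll": 0,"jaw": 0.85},{"dx": 0,"dy": 0,"dz": 0,"roll": 0,"jaw": 0.3}]}}

```text
t: 21.7
eef_pos: [0.5646, -0.3962, 0.0303]
ee_rot: [3.141, -0.002, -0.222]
force: [0.8, -1.2, 0.2]
width: 0.0692
gripper_force: 0.0
```

{"fn": "servo_tool", "kwargs": {"moves": [{"dx": 0,"dy": 0,"dz": 0,"roll": 0,"jaw": 0.3},{"dx": 0,"dy": 0,"dz": 0,"roll": 0,"jaw": 0.3},{"dx": 0,"dy": 0,"dz": 0,"roll": 0,"jaw": 0.3},{"dx": 0,"dy": 0,"dz": 0,"roll": 0,"jaw": 0.3},{"dx": 0,"dy": 0,"dz": 0.03,"roll": 0,"jaw": 0.3},{"dx": 0,"dy": 0,"dz": 0.04,"roll": 0,"jaw": 0.3},{"dx": 0,"dy": 0,"dz": 0.04,"roll": 0,"jaw": 0.3},{"dx": 0,"dy": 0,"dz": 0.03,"roll": 0,"jaw": 0.3},{"dx": -0.005,"dy": 0.05,"dz": 0,"roll": 5,"jaw": 0.3},{"dx": -0.005,"dy": 0.05,"dz": 0,"roll": 5.2,"jaw": 0.3}]}}

```text
t: 22.95
eef_pos: [0.5528, -0.295, 0.1685]
ee_rot: [-3.141, -0.0, -0.043]
force: [0.8, 1.5, -1.0]
width: 0.0479
gripper_force: 24.9
```

{"fn": "servo_tool", "kwargs": {"moves": [{"dx": -0.003,"dy": 0.05,"dz": 0,"roll": 0,"jaw": 0.3},{"dx": -0.003,"dy": 0.05,"dz": 0,"roll": 0,"jaw": 0.3},{"dx": -0.003,"dy": 0.05,"dz": 0,"roll": 0,"jaw": 0.3},{"dx": -0.003,"dy": 0.05,"dz": 0,"roll": 0,"jaw": 0.3},{"dx": -0.003,"dy": 0.05,"dz": 0,"roll": 0,"jaw": 0.3},{"dx": -0.003,"dy": 0.05,"dz": 0,"roll": 0,"jaw": 0.3},{"dx": -0.002,"dy": 0.05,"dz": 0,"roll": 0,"jaw": 0.3},{"dx": 0,"dy": 0,"dz": 0,"roll": 0,"jaw": 0.3},{"dx": 0,"dy": 0,"dz": 0,"roll": 0,"jaw": 0.3},{"dx": 0,"dy": 0,"dz": 0,"roll": 0,"jaw": 0.3}]}}

```text
t: 24.2
eef_pos: [0.5332, 0.0533, 0.1685]
ee_rot: [3.141, 0.0, -0.045]
force: [0.6, 0.3, -1.5]
width: 0.0479
gripper_force: 24.9
```

{"fn": "servo_tool", "kwargs": {"moves": [{"dx": 0,"dy": 0.003,"dz": -0.03,"roll": 0,"jaw": 0.3},{"dx": 0,"dy": 0,"dz": -0.03,"roll": 0,"jaw": 0.3},{"dx": 0,"dy": 0,"dz": -0.03,"roll": 0,"jaw": 0.3},{"dx": 0,"dy": 0,"dz": -0.015,"roll": 0,"jaw": 0.3},{"dx": 0,"dy": 0,"dz": -0.008,"roll": 0,"jaw": 0.3},{"dx": 0,"dy": 0,"dz": 0,"roll": 0,"jaw": 0.3},{"dx": 0,"dy": 0,"dz": 0,"roll": 0,"jaw": 0.7},{"dx": 0,"dy": 0,"dz": 0,"roll": 0,"jaw": 0.7},{"dx": 0,"dy": 0,"dz": 0,"roll": 0,"jaw": 0.7},{"dx": 0,"dy": 0,"dz": 0,"roll": 0,"jaw": 0.7}]}}

```text
t: 25.45
eef_pos: [0.5335, 0.0573, 0.0558]
ee_rot: [-3.141, -0.0, -0.044]
force: [-0.5, 0.4, 1.2]
width: 0.0613
gripper_force: 0.0
```

{"fn": "servo_tool", "kwargs": {"moves": [{"dx": 0,"dy": 0,"dz": 0.03,"roll": 0,"jaw": 0.7},{"dx": 0,"dy": 0,"dz": 0.04,"roll": 0,"jaw": 0.7},{"dx": 0,"dy": 0,"dz": 0.04,"roll": 0,"jaw": 0.7},{"dx": -0.01,"dy": -0.05,"dz": 0,"roll": 0,"jaw": 0.5},{"dx": -0.01,"dy": -0.05,"dz": 0,"roll": 0,"jaw": 0.5},{"dx": -0.01,"dy": -0.05,"dz": 0,"roll": 0,"jaw": 0.5},{"dx": -0.01,"dy": -0.05,"dz": 0,"roll": 0,"jaw": 0.5},{"dx": 0,"dy": 0,"dz": 0,"roll": 0,"jaw": 0.5},{"dx": 0,"dy": 0,"dz": 0,"roll": 0,"jaw": 0.5},{"dx": 0,"dy": 0,"dz": 0,"roll": 0,"jaw": 0.5}]}}

```text
t: 26.7
eef_pos: [0.4936, -0.142, 0.1656]
ee_rot: [-3.142, -0.0, -0.043]
force: [1.1, -0.1, 0.1]
width: 0.0438
gripper_force: 0.0
```

```bash
python3 - <<'E'
from h import *
tins('top5'); drawer('scene5')
E
```

```text
tin [399. 157.] [ 0.7144 -0.3415] [0.049 0.051] 26.5
ladleh [ 0.3982 -0.3104] [0.014 0.091] 88.0
in drawer [0.5924 0.0535] [0.048 0.159] 86.7
in drawer [ 4.953e-01 -4.000e-04] [0.257 0.027] 89.3
```

View pics/scene5.png

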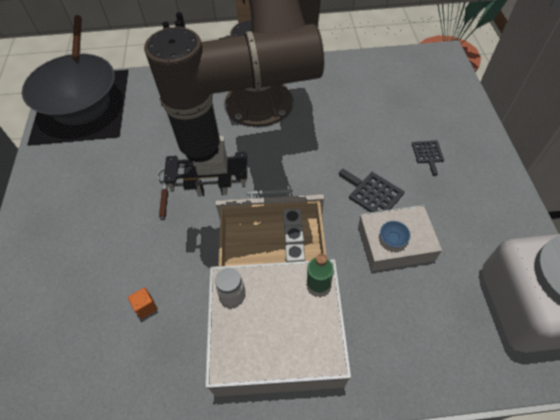

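Three tins stand in a row in the drawer at (294,218), (294,235), (294,252). Next the ladle, grip point at (0.373,-0.309).

{"fn": "servo_tool", "kwargs": {"newtons": 40, "moves": [{"dx": -0.03,"dy": -0.042,"dz": 0,"roll": 0,"jaw": 0.5},{"dx": -0.03,"dy": -0.042,"dz": 0,"roll": 0,"jaw": 0.5},{"dx": -0.03,"dy": -0.042,"dz": 0,"roll": 0,"jaw": 0.5},{"dx": -0.0305,"dy": -0.041,"dz": 0,"roll": 0,"jaw": 0.5},{"dx": 0,"dy": 0,"dz": -0.05,"roll": 0,"jaw": 0.5},{"dx": 0,"dy": 0,"dz": -0.05,"roll": 0,"jaw": 0.5},{"dx": 0,"dy": 0,"dz": -0.04,"roll": 0,"jaw": 0.5},{"dx": 0,"dy": 0,"dz": -0.01,"roll": 0,"jaw": 0.5},{"dx": 0,"dy": 0,"dz": -0.008,"roll": 0,"jaw": 0.5},{"dx": 0,"dy": 0,"dz": 0,"roll": 0,"jaw": 0.5}]}}

```text
t: 28.05
eef_pos: [0.3736, -0.3099, 0.0082]
ee_rot: [3.141, -0.001, -0.044]
force: [0.0, 0.1, -0.6]
width: 0.0435
gripper_force: 0.0
```

{"fn": "servo_tool", "kwargs": {"moves": [{"dx": 0,"dy": 0,"dz": -0.004,"roll": 0,"jaw": 0.5},{"dx": 0,"dy": 0,"dz": 0,"roll": 0,"jaw": 0.05},{"dx": 0,"dy": 0,"dz": 0,"roll": 0,"jaw": 0.05},{"dx": 0,"dy": 0,"dz": 0,"roll": 0,"jaw": 0.05},{"dx": 0,"dy": 0,"dz": 0,"roll": 0,"jaw": 0.05},{"dx": 0,"dy": 0,"dz": 0,"roll": 0,"jaw": 0.05},{"dx": 0,"dy": 0,"dz": 0.03,"roll": 0,"jaw": 0.05},{"dx": 0,"dy": 0,"dz": 0.04,"roll": 0,"jaw": 0.05},{"dx": 0,"dy": 0,"dz": 0.04,"roll": 0,"jaw": 0.05},{"dx": 0,"dy": 0,"dz": 0.04,"roll": 0,"jaw": 0.05}]}}

```text
t: 29.3
eef_pos: [0.3724, -0.3096, 0.1546]
ee_rot: [-3.141, 0.0, -0.044]
force: [1.0, 0.4, -2.5]
width: 0.0176
gripper_force: 40.0
```

{"fn": "servo_tool", "kwargs": {"moves": [{"dx": 0.033,"dy": 0.033,"dz": 0,"roll": 0,"jaw": 0.05},{"dx": 0.033,"dy": 0.033,"dz": 0,"roll": 0,"jaw": 0.05},{"dx": 0.033,"dy": 0.033,"dz": 0,"roll": 0,"jaw": 0.05},{"dx": 0.033,"dy": 0.033,"dz": 0,"roll": 0,"jaw": 0.05},{"dx": 0.033,"dy": 0.033,"dz": 0,"roll": 0,"jaw": 0.05},{"dx": 0.033,"dy": 0.033,"dz": 0,"roll": 0,"jaw": 0.05},{"dx": 0.034,"dy": 0.036,"dz": 0,"roll": 0,"jaw": 0.05},{"dx": 0,"dy": 0,"dz": 0,"roll": 0,"jaw": 0.05},{"dx": 0,"dy": 0,"dz": 0,"roll": 0,"jaw": 0.05},{"dx": 0,"dy": 0,"dz": 0,"roll": 0,"jaw": 0.05}]}}

```text
t: 30.55
eef_pos: [0.604, -0.0765, 0.1534]
ee_rot: [3.142, 0.001, -0.045]
force: [-0.2, -0.3, -1.2]
width: 0.0178
gripper_force: 40.0
```

```bash
python3 - <<'E'
from h import *
snap('scene','scene6')
E
```

```text
(no output)
```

View pics/scene6.png

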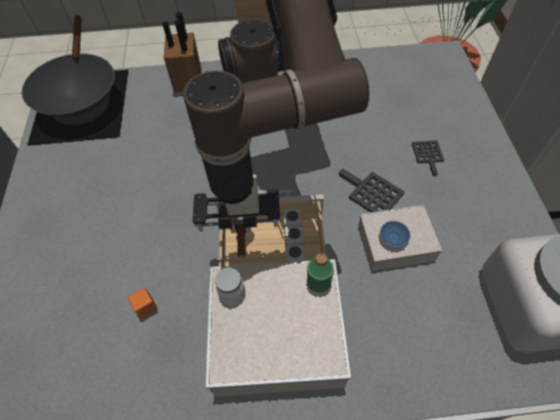

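The ladle is held level over the drawer, handle at (240,240). Lowering and releasing it.

{"fn": "servo_tool", "kwargs": {"moves": [{"dx": 0,"dy": 0,"dz": -0.03,"roll": 0,"jaw": 0.05},{"dx": 0,"dy": 0,"dz": -0.03,"roll": 0,"jaw": 0.05},{"dx": 0,"dy": 0,"dz": -0.03,"roll": 0,"jaw": 0.05},{"dx": 0,"dy": 0,"dz": -0.02,"roll": 0,"jaw": 0.05},{"dx": 0,"dy": 0,"dz": -0.009,"roll": 0,"jaw": 0.05},{"dx": 0,"dy": 0,"dz": 0,"roll": 0,"jaw": 0.05},{"dx": 0,"dy": 0,"dz": 0,"roll": 0,"jaw": 0.05},{"dx": 0,"dy": 0,"dz": 0,"roll": 0,"jaw": 0.4},{"dx": 0,"dy": 0,"dz": 0,"roll": 0,"jaw": 0.4},{"dx": 0,"dy": 0,"dz": 0,"roll": 0,"jaw": 0.4}]}}

```text
t: 31.85
eef_pos: [0.605, -0.0758, 0.0348]
ee_rot: [-3.141, -0.0, -0.044]
force: [-0.4, -0.0, -0.4]
width: 0.0346
gripper_force: 0.0
```

{"fn": "servo_tool", "kwargs": {"moves": [{"dx": 0,"dy": 0,"dz": 0.03,"roll": 0,"jaw": 0.4},{"dx": 0,"dy": 0,"dz": 0.05,"roll": 0,"jaw": 0.4},{"dx": 0,"dy": 0,"dz": 0.04,"roll": 0,"jaw": 0.4},{"dx": -0.05,"dy": 0.02,"dz": 0,"roll": 0,"jaw": 0},{"dx": -0.05,"dy": 0.02,"dz": 0,"roll": 0,"jaw": 0},{"dx": -0.05,"dy": 0.02,"dz": 0,"roll": 0,"jaw": 0},{"dx": -0.05,"dy": 0.02,"dz": 0,"roll": 0,"jaw": 0},{"dx": 0,"dy": 0,"dz": 0,"roll": 0,"jaw": 0},{"dx": 0,"dy": 0,"dz": 0,"roll": 0,"jaw": 0},{"dx": 0,"dy": 0,"dz": 0,"roll": 0,"jaw": 0}]}}

```text
t: 33.1
eef_pos: [0.4057, 0.0041, 0.1546]
ee_rot: [3.142, -0.0, -0.045]
force: [-0.1, 0.5, 0.7]
width: 0.0006
gripper_force: 0.0
```

```bash
python3 - <<'E'
from h import *
im,d=snap('scene','scene7');P=cloud('scene',d);x,y,z=P[...,0],P[...,1],P[...,2]
k=(z>.065)&(z<.085)&(x>.38)&(x<.47)&(abs(y)<.075); print('bar',np.nanmedian(P[k],0),k.sum())
k=(z>.09)&(z<.102)&(x>.42)&(x<.52)&(abs(y)<.02); print('front top',np.nanmin(x[k]),np.nanmax(x[k]))
im=cv2.resize(im[180:310,180:360],None,fx=4.4,fy=4.4)[:,:,::-1];cv2.imwrite('pics/c7.png',im)
E
```

```text
bar [0.433283   0.00455274 0.07474197] 189
front top 0.4633337052005171 0.48637576021275475
```

View pics/c7.png

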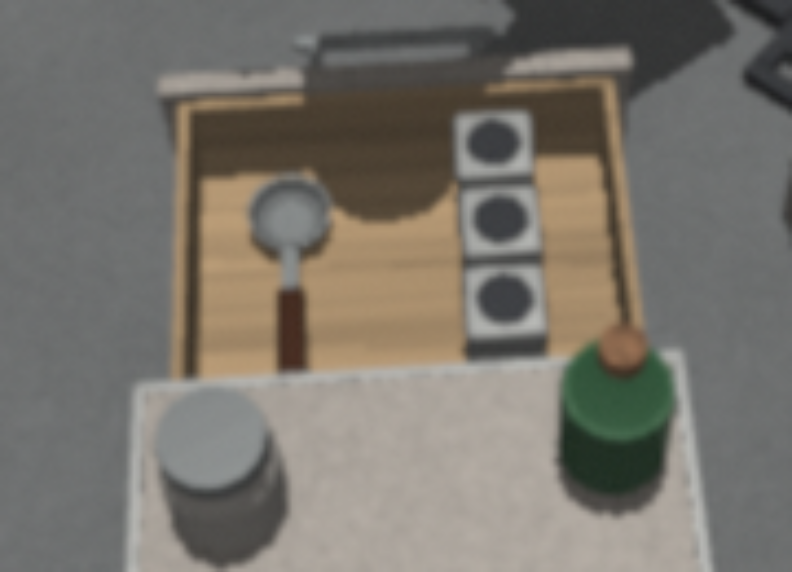

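The ladle is lying flat and the three tins stand upright in the drawer, nothing above the rim. Now pushing it shut on the bar with the closed fingers.

{"fn": "servo_tool", "kwargs": {"moves": [{"dx": -0.003,"dy": 0,"dz": -0.03,"roll": 0,"jaw": 0},{"dx": 0,"dy": 0,"dz": -0.03,"roll": 0,"jaw": 0},{"dx": 0,"dy": 0,"dz": -0.032,"roll": 0,"jaw": 0},{"dx": 0,"dy": 0,"dz": 0,"roll": 0,"jaw": 0},{"dx": 0.008,"dy": -0.0004,"dz": 0,"roll": 0,"jaw": 0},{"dx": 0.01,"dy": -0.0005,"dz": 0,"roll": 0,"jaw": 0},{"dx": 0.01,"dy": -0.0005,"dz": 0,"roll": 0,"jaw": 0},{"dx": 0.01,"dy": -0.0005,"dz": 0,"roll": 0,"jaw": 0},{"dx": 0.01,"dy": -0.0005,"dz": 0,"roll": 0,"jaw": 0},{"dx": 0.01,"dy": -0.0005,"dz": 0,"roll": 0,"jaw": 0}]}}

```text
t: 34.4
eef_pos: [0.4606, 0.0013, 0.0626]
ee_rot: [-3.142, -0.0, -0.044]
force: [-1.0, 0.7, 1.9]
width: 0.0002
gripper_force: 0.7
```

{"fn": "servo_tool", "kwargs": {"moves": [{"dx": 0.012,"dy": -0.0006,"dz": 0,"roll": 0,"jaw": 0},{"dx": 0.012,"dy": -0.0006,"dz": 0,"roll": 0,"jaw": 0},{"dx": 0.012,"dy": -0.0006,"dz": 0,"roll": 0,"jaw": 0},{"dx": 0.012,"dy": -0.0006,"dz": 0,"roll": 0,"jaw": 0},{"dx": 0.012,"dy": -0.0006,"dz": 0,"roll": 0,"jaw": 0},{"dx": 0.012,"dy": -0.0006,"dz": 0,"roll": 0,"jaw": 0},{"dx": 0.012,"dy": -0.0006,"dz": 0,"roll": 0,"jaw": 0},{"dx": 0.012,"dy": -0.0006,"dz": 0,"roll": 0,"jaw": 0},{"dx": 0.012,"dy": -0.0006,"dz": 0,"roll": 0,"jaw": 0},{"dx": 0.012,"dy": -0.0006,"dz": 0,"roll": 0,"jaw": 0}]}}

```text
t: 35.65
eef_pos: [0.5805, -0.0048, 0.0625]
ee_rot: [3.142, 0.0, -0.044]
force: [-1.6, 1.7, -0.2]
width: 0.0002
gripper_force: 0.7
```

{"fn": "servo_tool", "kwargs": {"moves": [{"dx": 0.008,"dy": -0.0004,"dz": 0,"roll": 0,"jaw": 0},{"dx": 0.008,"dy": -0.0004,"dz": 0,"roll": 0,"jaw": 0},{"dx": 0.006,"dy": -0.0003,"dz": 0,"roll": 0,"jaw": 0},{"dx": 0.005,"dy": -0.0002,"dz": 0,"roll": 0,"jaw": 0},{"dx": 0.004,"dy": -0.0002,"dz": 0,"roll": 0,"jaw": 0},{"dx": 0.003,"dy": -0.0002,"dz": 0,"roll": 0,"jaw": 0},{"dx": 0.003,"dy": 0,"dz": 0,"roll": 0,"jaw": 0},{"dx": 0.002,"dy": 0,"dz": 0,"roll": 0,"jaw": 0},{"dx": 0.002,"dy": 0,"dz": 0,"roll": 0,"jaw": 0},{"dx": 0,"dy": 0,"dz": 0,"roll": 0,"jaw": 0}]}}

```text
t: 36.9
eef_pos: [0.6166, -0.0068, 0.0622]
ee_rot: [3.141, 0.008, -0.045]
force: [-15.0, 4.8, 11.1]
width: 0.0005
gripper_force: 7.8
```

{"fn": "servo_tool", "kwargs": {"moves": [{"dx": 0.002,"dy": 0,"dz": 0,"roll": 0,"jaw": 0},{"dx": 0.002,"dy": 0,"dz": 0,"roll": 0,"jaw": 0},{"dx": 0.002,"dy": 0,"dz": 0,"roll": 0,"jaw": 0},{"dx": 0,"dy": 0,"dz": 0,"roll": 0,"jaw": 0},{"dx": 0,"dy": 0,"dz": 0,"roll": 0,"jaw": 0},{"dx": 0,"dy": 0,"dz": 0,"roll": 0,"jaw": 0},{"dx": 0,"dy": 0,"dz": 0,"roll": 0,"jaw": 0},{"dx": 0,"dy": 0,"dz": 0,"roll": 0,"jaw": 0},{"dx": 0,"dy": 0,"dz": 0,"roll": 0,"jaw": 0},{"dx": 0,"dy": 0,"dz": 0,"roll": 0,"jaw": 0}]}}

```text
t: 38.15
eef_pos: [0.6168, -0.0069, 0.0621]
ee_rot: [3.139, 0.017, -0.046]
force: [-34.5, 9.2, 28.7]
width: 0.0004
gripper_force: 18.0
```

{"fn": "servo_tool", "kwargs": {"moves": [{"dx": -0.01,"dy": 0,"dz": 0,"roll": 0,"jaw": 0},{"dx": -0.02,"dy": 0,"dz": 0,"roll": 0,"jaw": 0},{"dx": -0.03,"dy": 0,"dz": 0.02,"roll": 0,"jaw": 0},{"dx": -0.04,"dy": 0.01,"dz": 0.04,"roll": 0,"jaw": 0.5},{"dx": -0.04,"dy": 0.02,"dz": 0.04,"roll": 0,"jaw": 0.5},{"dx": -0.04,"dy": 0.02,"dz": 0.02,"roll": 0,"jaw": 0.5},{"dx": 0,"dy": 0,"dz": 0,"roll": 0,"jaw": 0.5},{"dx": 0,"dy": 0,"dz": 0,"roll": 0,"jaw": 0.5},{"dx": 0,"dy": 0,"dz": 0,"roll": 0,"jaw": 0.5},{"dx": 0,"dy": 0,"dz": 0,"roll": 0,"jaw": 0.5}]}}

```text
t: 39.4
eef_pos: [0.4471, 0.0431, 0.1818]
ee_rot: [3.141, 0.001, -0.045]
force: [-0.0, -0.7, 0.3]
width: 0.0439
gripper_force: 0.0
```

```bash
cat > tr.py <<'E'
from h import *
def trivet(f,n='top'):
    im,d=snap(n,f);P=cloud(n,d);x,y=P[...,0],P[...,1]
    g=im.max(2); m=((g<105)&(x>.28)&(x<.56)&(y>.1)&(y<.42)&(P[...,2]<.03)).astype(np.uint8)
    m=cv2.morphologyEx(m,cv2.MORPH_CLOSE,np.ones((7,7)))
    cs,_=cv2.findContours(m,cv2.RETR_EXTERNAL,cv2.CHAIN_APPROX_NONE); c=max(cs,key=cv2.contourArea)
    w=np.array([ray(n,*q,.014)[:2] for q in c[:,0].astype(float)],np.float32)
    r=cv2.minAreaRect(w); print('trivet all',np.round(r[0],4),np.round(r[1],3),round(r[2],1)); print(cv2.boxPoints(r).round(3).tolist())
    mo=cv2.morphologyEx(m,cv2.MORPH_OPEN,np.ones((15,15)))
    cs,_=cv2.findContours(mo,cv2.RETR_EXTERNAL,cv2.CHAIN_APPROX_NONE); 
    c=max(cs,key=cv2.contourArea); w=np.array([ray(n,*q,.014)[:2] for q in c[:,0].astype(float)],np.float32)
    r=cv2.minAreaRect(w); C=np.array(r[0]); print('plate',C.round(4),np.round(r[1],3),round(r[2],1))
    h=(m&~mo); X=np.array([ray(n,u,v,.018)[:2] for v,u in np.argwhere(h)]); dd=np.linalg.norm(X-C,axis=1)
    k=(dd>.085); X=X[k]; print('handle n',k.sum(),'mean',X.mean(0).round(4),'far',X[dd[k].argmax()].round(4))
    v=X.mean(0)-C; print('heading of handle',np.degrees(np.arctan2(v[1],v[0])).round(1),'dist',np.linalg.norm(v).round(4))
E
python3 - <<'E'
from tr import *
trivet('top8')
im,d=snap('scene','scene8');P=cloud('scene',d);x,y,z=P[...,0],P[...,1],P[...,2]
k=(z>.065)&(z<.085)&(x>.58)&(x<.66)&(abs(y)<.075); print('bar',np.nanmedian(P[k],0),k.sum())
a=cv2.imread('pics/top8.png')[145:195,235:365]; a=cv2.resize(a,None,fx=6,fy=6,interpolation=0)
b=cv2.resize(im[235:285,205:335][:,:,::-1],None,fx=6,fy=6,interpolation=0)
cv2.imwrite('pics/c8.png',cv2.vconcat([a,b]))
E
```

```text
trivet all [0.4631 0.3363] [0.083 0.141] 31.1
[[0.39100000262260437, 0.375], [0.46399998664855957, 0.2540000081062317], [0.5350000262260437, 0.296999990940094], [0.4620000123977661, 0.4180000126361847]]
plate [0.4592 0.3311] [0.081 0.096] 2.7
handle n 141 mean [0.4005 0.1954] far [0.5548 0.1021]
heading of handle -113.4 dist 0.1479
bar [ 0.63679401 -0.0077576   0.0750603 ] 245
```

View pics/c8.png

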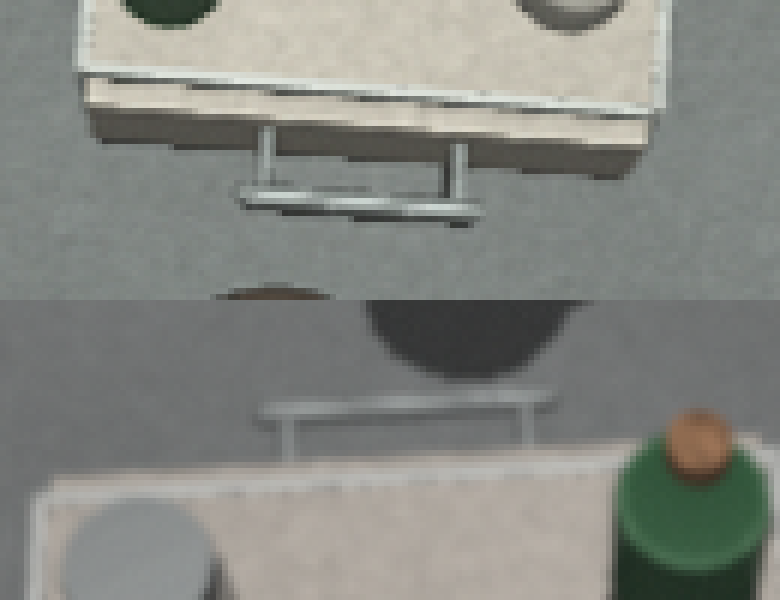

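The gap strip is gone (bar moved back ~8 mm, hard stop at 34 N with no further travel), so the drawer is shut. From the first top view: trivet centre ≈ (0.441,0.319), heading 43.5°, 195 × 121 mm, which fits. Ledge origin ≈ (0.601,0.337), yaw ≈ 3.1°. Going to its handle at (0.361,0.243).

{"fn": "servo_tool", "kwargs": {"newtons": 60, "moves": [{"dx": -0.018,"dy": 0.04,"dz": 0,"roll": 9.2,"jaw": 0.5},{"dx": -0.018,"dy": 0.04,"dz": 0,"roll": 9.2,"jaw": 0.5},{"dx": -0.018,"dy": 0.04,"dz": 0,"roll": 9.2,"jaw": 0.5},{"dx": -0.018,"dy": 0.04,"dz": 0,"roll": 9.2,"jaw": 0.5},{"dx": -0.014,"dy": 0.04,"dz": 0,"roll": 9.3,"jaw": 0.5},{"dx": 0,"dy": 0,"dz": -0.03,"roll": 0,"jaw": 0.5},{"dx": 0,"dy": 0,"dz": -0.03,"roll": 0,"jaw": 0.5},{"dx": 0,"dy": 0,"dz": -0.03,"roll": 0,"jaw": 0.5},{"dx": 0,"dy": 0,"dz": 0,"roll": 0,"jaw": 0.5},{"dx": 0,"dy": 0,"dz": 0,"roll": 0,"jaw": 0.5}]}}

```text
t: 40.75
eef_pos: [0.3614, 0.244, 0.0933]
ee_rot: [3.141, -0.0, 0.76]
force: [0.0, -0.3, -0.2]
width: 0.0437
gripper_force: 0.0
```

```bash
python3 - <<'E'
from h import *
im,d=snap('scene','scene9'); a=cv2.resize(im[90:290,270:470][:,:,::-1],None,fx=3,fy=3)
for X in([.441,.319,.014],[.343,.226,.018],[.361,.243,.018],[.484,.360,.014],[.601,.337,.06],[.531,.333,.06]):
    u=(proj('scene',X)-[270,90])*3; cv2.circle(a,tuple(int(q) for q in u),4,(0,0,255),1)
cv2.imwrite('pics/c9.png',a)
E
```

```text
(no output)
```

View pics/c9.png

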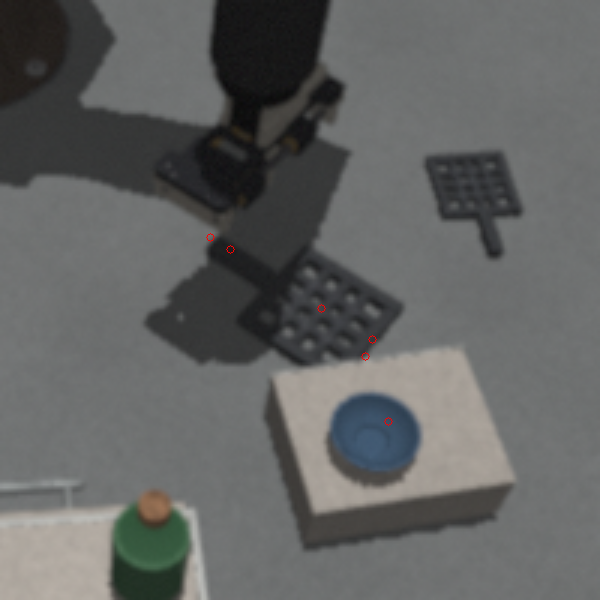

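The projected marks fall on the trivet's centre, its handle and the plate edge, and on the ledge's front. Descending and gripping.

{"fn": "servo_tool", "kwargs": {"moves": [{"dx": 0,"dy": 0,"dz": -0.04,"roll": 0,"jaw": 0.5},{"dx": 0,"dy": 0,"dz": -0.03,"roll": 0,"jaw": 0.5},{"dx": 0,"dy": 0,"dz": -0.012,"roll": 0,"jaw": 0.5},{"dx": 0,"dy": 0,"dz": -0.006,"roll": 0,"jaw": 0.5},{"dx": 0,"dy": 0,"dz": 0,"roll": 0,"jaw": 0.1},{"dx": 0,"dy": 0,"dz": 0,"roll": 0,"jaw": 0.1},{"dx": 0,"dy": 0,"dz": 0,"roll": 0,"jaw": 0.1},{"dx": 0,"dy": 0,"dz": 0,"roll": 0,"jaw": 0.1},{"dx": 0,"dy": 0,"dz": 0,"roll": 0,"jaw": 0.1},{"dx": 0,"dy": 0,"dz": 0,"roll": 0,"jaw": 0.1}]}}

```text
t: 42.05
eef_pos: [0.3612, 0.244, 0.0053]
ee_rot: [-3.141, -0.001, 0.761]
force: [-1.1, -0.4, 8.2]
width: 0.0213
gripper_force: 60.0
```

{"fn": "servo_tool", "kwargs": {"moves": [{"dx": -0.007,"dy": 0.007,"dz": 0,"roll": -4,"jaw": 0.1},{"dx": -0.007,"dy": 0.007,"dz": 0,"roll": -4,"jaw": 0.1},{"dx": -0.006,"dy": 0.007,"dz": 0,"roll": -4,"jaw": 0.1},{"dx": -0.006,"dy": 0.008,"dz": 0,"roll": -4,"jaw": 0.1},{"dx": -0.006,"dy": 0.008,"dz": 0,"roll": -4,"jaw": 0.1},{"dx": -0.003,"dy": 0.008,"dz": 0,"roll": -4,"jaw": 0.1},{"dx": -0.003,"dy": 0.008,"dz": 0,"roll": -4,"jaw": 0.1},{"dx": -0.003,"dy": 0.008,"dz": 0,"roll": -4,"jaw": 0.1},{"dx": -0.003,"dy": 0.008,"dz": 0,"roll": -4,"jaw": 0.1},{"dx": -0.002,"dy": 0.008,"dz": 0,"roll": -4.4,"jaw": 0.1}]}}

```text
t: 43.3
eef_pos: [0.3144, 0.317, 0.0052]
ee_rot: [3.136, 0.001, 0.052]
force: [2.2, -13.7, 21.8]
width: 0.0215
gripper_force: 60.1
```

```bash
python3 - <<'E'
from h import *
im,d=snap('scene','scene10'); s=get_state(); print(s['eef_pos'],s['ee_rot'],s['width'])
a=cv2.resize(im[90:290,270:470][:,:,::-1],None,fx=3,fy=3)
g,psi=s['eef_pos'][:2],s['ee_rot'][2]; e=np.array([np.cos(psi),np.sin(psi)]); f=np.array([-e[1],e[0]])
for o,w in((50,0),(50,60),(50,-60),(170,60),(170,-60),(170,0)):
    X=[*(g+e*o/1e3+f*w/1e3),.014]; u=(proj('scene',X)-[270,90])*3; cv2.circle(a,tuple(int(q) for q in u),4,(0,0,255),1)
cv2.imwrite('pics/c10.png',a)
E
```

```text
[0.31431889 0.31786404 0.00517673] [3.13638480e+00 1.40018347e-03 4.85086053e-02] 0.02133360155787893
```

View pics/c10.png

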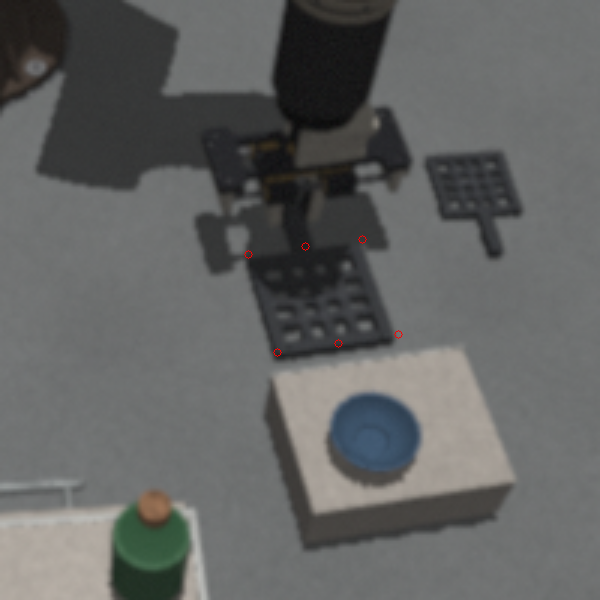

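The trivet is now aligned with the ledge: its far edge runs (275,358)–(393,343), parallel to the ledge front (272,375)–(462,350). Sliding it in.

{"fn": "servo_tool", "kwargs": {"moves": [{"dx": 0.006,"dy": 0.001,"dz": 0.001,"roll": 0,"jaw": 0.1},{"dx": 0.01,"dy": 0.001,"dz": 0,"roll": 0,"jaw": 0.1},{"dx": 0.012,"dy": 0.001,"dz": 0,"roll": 0,"jaw": 0.1},{"dx": 0.012,"dy": 0.001,"dz": 0,"roll": 0,"jaw": 0.1},{"dx": 0.012,"dy": 0.001,"dz": 0,"roll": 0,"jaw": 0.1},{"dx": 0.012,"dy": 0.001,"dz": 0,"roll": 0,"jaw": 0.1},{"dx": 0.012,"dy": 0.001,"dz": 0,"roll": 0,"jaw": 0.1},{"dx": 0.012,"dy": 0.001,"dz": 0,"roll": 0,"jaw": 0.1},{"dx": 0.012,"dy": 0.001,"dz": 0,"roll": 0,"jaw": 0.1},{"dx": 0.012,"dy": 0.001,"dz": 0,"roll": 0,"jaw": 0.1}]}}

```text
t: 44.6
eef_pos: [0.4276, 0.3306, 0.0055]
ee_rot: [3.141, 0.0, 0.055]
force: [-1.6, 0.2, -2.7]
width: 0.021
gripper_force: 60.0
```

{"fn": "servo_tool", "kwargs": {"moves": [{"dx": 0.01,"dy": 0.0006,"dz": 0,"roll": 0,"jaw": 0.1},{"dx": 0.01,"dy": 0.0006,"dz": 0,"roll": 0,"jaw": 0.1},{"dx": 0.01,"dy": 0.0006,"dz": 0,"roll": 0,"jaw": 0.1},{"dx": 0.008,"dy": 0.0004,"dz": 0,"roll": 0,"jaw": 0.1},{"dx": 0.006,"dy": 0.0003,"dz": 0,"roll": 0,"jaw": 0.1},{"dx": 0.005,"dy": 0.0003,"dz": 0,"roll": 0,"jaw": 0.1},{"dx": 0.004,"dy": 0.0002,"dz": 0,"roll": 0,"jaw": 0.1},{"dx": 0.003,"dy": 0.0002,"dz": 0,"roll": 0,"jaw": 0.1},{"dx": 0,"dy": 0,"dz": 0,"roll": 0,"jaw": 0.1},{"dx": 0,"dy": 0,"dz": 0,"roll": 0,"jaw": 0.1}]}}

```text
t: 45.85
eef_pos: [0.4832, 0.334, 0.0057]
ee_rot: [-3.141, -0.001, 0.055]
force: [1.2, -0.6, -2.5]
width: 0.0211
gripper_force: 60.0
```

Not yet at the back wall; going on in small steps.

{"fn": "servo_tool", "kwargs": {"moves": [{"dx": 0.002,"dy": 0.0001,"dz": 0,"roll": 0,"jaw": 0.1},{"dx": 0.002,"dy": 0.0001,"dz": 0,"roll": 0,"jaw": 0.1},{"dx": 0.002,"dy": 0.0001,"dz": 0,"roll": 0,"jaw": 0.1},{"dx": 0.002,"dy": 0.0001,"dz": 0,"roll": 0,"jaw": 0.1},{"dx": 0.001,"dy": 0.0001,"dz": 0,"roll": 0,"jaw": 0.1},{"dx": 0,"dy": 0,"dz": 0,"roll": 0,"jaw": 0.1},{"dx": 0,"dy": 0,"dz": 0,"roll": 0,"jaw": 0.1},{"dx": 0,"dy": 0,"dz": 0,"roll": 0,"jaw": 0.1},{"dx": 0,"dy": 0,"dz": 0,"roll": 0,"jaw": 0.1},{"dx": 0,"dy": 0,"dz": 0,"roll": 0,"jaw": 0.1}]}}

```text
t: 47.1
eef_pos: [0.492, 0.3344, 0.0057]
ee_rot: [-3.141, -0.0, 0.055]
force: [1.8, -0.2, -2.8]
width: 0.0215
gripper_force: 60.0
```

{"fn": "servo_tool", "kwargs": {"moves": [{"dx": 0.0015,"dy": 0.0001,"dz": 0,"roll": 0,"jaw": 0.1},{"dx": 0.0015,"dy": 0.0001,"dz": 0,"roll": 0,"jaw": 0.1},{"dx": 0.0015,"dy": 0.0001,"dz": 0,"roll": 0,"jaw": 0.1},{"dx": 0.0015,"dy": 0.0001,"dz": 0,"roll": 0,"jaw": 0.1},{"dx": 0,"dy": 0,"dz": 0,"roll": 0,"jaw": 0.1},{"dx": 0,"dy": 0,"dz": 0,"roll": 0,"jaw": 0.1},{"dx": 0,"dy": 0,"dz": 0,"roll": 0,"jaw": 0.1},{"dx": 0,"dy": 0,"dz": 0,"roll": 0,"jaw": 0.1},{"dx": 0,"dy": 0,"dz": 0,"roll": 0,"jaw": 0.1},{"dx": 0,"dy": 0,"dz": 0,"roll": 0,"jaw": 0.1}]}}

```text
t: 48.35
eef_pos: [0.4943, 0.3336, 0.0053]
ee_rot: [3.139, 0.005, 0.055]
force: [-19.1, 0.9, 8.8]
width: 0.0213
gripper_force: 60.0
```

```bash
python3 - <<'E'
from h import *
im,d=snap('scene','scene11'); cv2.imwrite('pics/c11.png',cv2.resize(im[90:290,270:470][:,:,::-1],None,fx=3,fy=3))
E
```

```text
(no output)
```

View pics/c11.png

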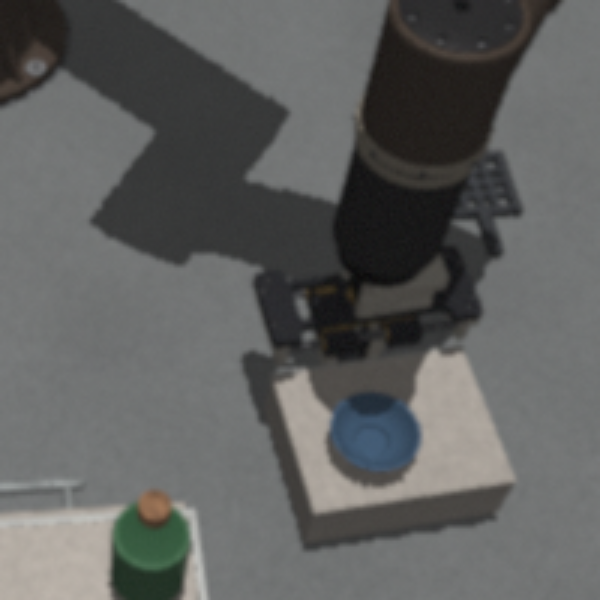

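Hard contact at the back (-19 N), so the trivet is home. Releasing and backing off straight up.

{"fn": "servo_tool", "kwargs": {"moves": [{"dx": -0.002,"dy": 0,"dz": 0,"roll": 0,"jaw": 0.5},{"dx": 0,"dy": 0,"dz": 0,"roll": 0,"jaw": 0.5},{"dx": 0,"dy": 0,"dz": 0,"roll": 0,"jaw": 0.5},{"dx": 0,"dy": 0,"dz": 0,"roll": 0,"jaw": 0.5},{"dx": 0,"dy": 0,"dz": 0.03,"roll": 0,"jaw": 0.5},{"dx": 0,"dy": 0,"dz": 0.05,"roll": 0,"jaw": 0.5},{"dx": -0.02,"dy": -0.03,"dz": 0.05,"roll": 0,"jaw": 0.5},{"dx": -0.04,"dy": -0.06,"dz": 0.03,"roll": 0,"jaw": 0.5},{"dx": -0.02,"dy": -0.06,"dz": 0.03,"roll": 0,"jaw": 0.5},{"dx": 0,"dy": -0.06,"dz": 0,"roll": 0,"jaw": 0.5}]}}

```text
t: 49.65
eef_pos: [0.426, 0.1425, 0.1888]
ee_rot: [-3.139, -0.004, 0.057]
force: [1.8, -1.0, 0.0]
width: 0.0438
gripper_force: 0.0
```

{"fn": "servo_tool", "kwargs": {"moves": [{"dx": 0,"dy": -0.06,"dz": 0,"roll": 0,"jaw": 0.5},{"dx": 0,"dy": -0.06,"dz": 0,"roll": 0,"jaw": 0.5},{"dx": 0,"dy": -0.06,"dz": 0,"roll": 0,"jaw": 0.5},{"dx": 0,"dy": -0.06,"dz": 0,"roll": 0,"jaw": 0.5},{"dx": 0,"dy": -0.06,"dz": 0,"roll": 0,"jaw": 0.5},{"dx": 0,"dy": -0.06,"dz": 0,"roll": 0,"jaw": 0.5},{"dx": 0,"dy": -0.06,"dz": 0,"roll": 0,"jaw": 0.5},{"dx": 0,"dy": 0,"dz": 0,"roll": 0,"jaw": 0.5},{"dx": 0,"dy": 0,"dz": 0,"roll": 0,"jaw": 0.5},{"dx": 0,"dy": 0,"dz": 0,"roll": 0,"jaw": 0.5}]}}

```text
t: 50.9
eef_pos: [0.4261, -0.276, 0.1865]
ee_rot: [-3.142, -0.0, 0.057]
force: [-0.3, 0.6, 0.3]
width: 0.0437
gripper_force: 0.0
```

```bash
python3 - <<'E'
from h import *
for n in('top','scene'):
    im,d=snap(n,n+'12');P=cloud(n,d);x,y,z=P[...,0],P[...,1],P[...,2]
    g=im.max(2)
    k=(g<105)&(x>.4)&(x<.535)&(y>.27)&(y<.38)&(z<.03)
    X=np.array([ray(n,u,v,.018)[:2] for v,u in np.argwhere(k)])
    print(n,'handle n',len(X),'x',X[:,0].min().round(4),X[:,0].max().round(4),'y',np.median(X[:,1]).round(4))
    k=(z>.054)&(z<.066)&(x>.48)&(x<.72)&(y>.2)&(y<.46); print('ledge min x near mid',x[k&(abs(y-.33)<.02)].min())
    k=(z>.065)&(z<.085)&(x>.58)&(x<.66)&(abs(y)<.075); print('bar',np.nanmedian(P[k],0))
a=cv2.imread('pics/top12.png')[145:285,150:250];b=cv2.imread('pics/scene12.png')[130:290,200:460]
cv2.imwrite('pics/c12.png',cv2.hconcat([cv2.resize(a,(300,420)),cv2.resize(b,(500,420))]))
E
```

```text
top handle n 165 x 0.4666 0.535 y 0.331
ledge min x near mid 0.5316252512780344
bar [ 0.63389887 -0.00378878  0.07697371]
scene handle n 95 x 0.4707 0.5055 y 0.3276
ledge min x near mid 0.5321171781820958
bar [ 0.63676624 -0.00749536  0.07507534]
```

View pics/c12.png

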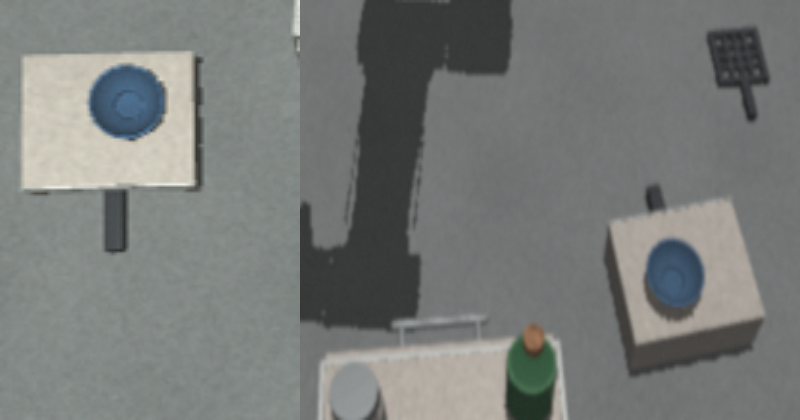

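Final check: the drawer is shut with the cruet and jar in place, and the dish is untouched. Only the trivet's handle shows, about 63–65 mm out, which matches fully home. Handing in.

```bash
python3 -c "
from station import *
print(job_done())"
```

```text
the job is handed in; nothing more can be done
None
```

I handed the job in at about 51 s of the 210 s: the three tins and the ladle (there was no spatula) are in the shut drawer, the trivet is home under the ledge, and the cruet, jar and dish were left where they stood.

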